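# Load gears on a keyed mandrel from a spring-pusher magazine

### The arm

A 6-joint arm with a two-finger parallel gripper is mounted at the origin on the work surface. World frame = base frame: x ahead of the robot, y to its left, z up, the work surface at z = 0. Lengths are in mm, angles in rad, forces in N, time in s.
With the tool pointing down it reaches from about 350 to 725 mm from the base axis. Payload 4.3 kg.
Tool frame: the origin (TCP) lies midway between the tips of the shut fingers; the grasp point (between the pads) lies 19 mm behind it (bot.tcp_to_grasp is the z of the grasp point in the tool frame, in mm); z points along the fingers, x is the direction in which the jaws open and shut, and the axes are right-handed (so a half turn about z gives the same grasp; the last joint's range is limited). The gripper opens to 85 mm and grips with 20 to 120 N. Pads are 22 mm wide; open, the fingers measure 114 mm over their backs; the gripper's body (76 mm by 85 mm) begins 54 mm behind the grasp point. The pads swing forward as they close: fully open they stand 13 mm farther back than shut.
Start: joints at [1.041, 0.377, 0.081, 1.274, 0, 1.46], TCP at [234.37, 525.11, 205.629] pointing down, gripper open.
Joint ranges: [-2.72, 2.72], [-0.84, 1.66], [-1.02, 1.22], [-1.77, 2.12], [-1.37, 1.28], [-3.14, 3.14]. Speed limits (rad/s): [2.57, 2.57, 3.14, 3.14, 3.14, 3.14].

### API

Orientations are given as a 3x3 rotation matrix whose columns are the frame's x, y, z axes.
In Python, from plant import sensors, cams, bot gives the robot as it stands.
- The arm moves only by the shell command python3 -m handwheel 'ROWS' [FORCE]. ROWS is JSON, a list of rows, each an object of numbers: "dx", "dy", "dz": the shift along the tool's x, y, z in cm; "wx", "wy", "wz": the turn, a rotation vector about the tool's x, y, z in rad; "fingers": the opening, from -1 (shut) to 1 (fully open), so that 0 is half open. A call has exactly 8 rows; each row is the pose to reach, as a shift and turn from the pose commanded when the call began, along the tool's axes at that moment; what a row does not reach only later rows make up. A row lasts 1/10 s, in which the tool goes at most 50 mm and 8.59 degrees, less where a joint would pass 70% of its speed; a pose out of reach is approached as far as the arm can. A call with a gripper value outside its range is refused whole. The fingers move at their own pace and stop on an object; FORCE is the grip in N (left out, the last holds). Time passes only in rows, so rows that repeat a pose let the fingers close, or fill a call up. It gives the time, the measured TCP pose, the force and the opening at its end, in the units of the state.
- sensors.get_obs(): the state, without advancing time (a new reading comes with each control period).
- cams.read_camera(name): name is "scene" or "side" or "wrist"; returns the picture (480x640x3 uint8, red, green, blue); there is no depth.
- cams.get_calibration(name): a dict with "vertical_fov" (degrees; the focal length in pixels is half the picture's height over the tangent of half this angle, whatever the lens; pixels are square), "cx", "cy" (the principal point, pixels), "distortion" ([k1, k2, p1, p2, k3] as OpenCV has them; the pictures are not rectified), "extrinsics" (4x4, takes a point from world to camera coordinates); the wrist camera has in their place "tool_from_camera" (4x4, takes a point from camera to tool coordinates, whose origin is the TCP and whose axes are the tool frame's). Camera axes: x right, y up, looking along -z (the intrinsics and any distortion apply to the point x, -y, -z); pixel columns grow to the right and rows downward; lengths in mm; the calibration is good to about 2 mm. A picture is of the moment at which its call begins: read the wrist's pose just before it. get_calibration takes no time and is no camera call.
- bot.sign_off(): hands the job in, once; it reports no verdict.
The state is a dict: "time": time; "qpos": joint angles; "joint_velocities": joint speeds; "tau": joint torques, N m; "tool_pos": TCP position; "orientation": TCP orientation; "wrist_force": force on the tool from outside, world axes, zero at the start; "wrist_torque": the same for the moment, N m; "gripper_width": opening from 0.0 (shut) to 1.0 (fully open).
Only numpy, scipy, OpenCV 4.12 (cv2) and the standard library are available. Lean on these libraries where they do the work, as an engineer would, in place of code of your own. Each camera call takes 0.05 s, during which the arm holds its last target. There are 200 camera calls.

### The job

Lift the end collar off the mandrel and set it aside on the bench. Feed the gears out of the magazine one at a time with its spring pusher and put every gear, along with any that already lies on the landing, on the keyed mandrel, turning each until its keyway drops over the key and it lies flat on the shoulder or on the gear below. Then fit the end collar back on top of the gears in the same way, right down on them, leaving the cup, the black stop ring and the marker where they are.

Things in the scene. Friction and masses are not known exactly. Their poses are not given: they have to be found in the camera images.
- gear1: steel spur gear, 24 teeth, 52 mm across, 10 mm thick, 130 g; 22 mm bore with one keyway, a slot 8 mm wide, its floor 15.5 mm from the axis; bore edges chamfered. Origin: centre of the underside, z along the bore, keyway on the +x side. May settle by up to 8 degrees when gripped. Starts stacked in the magazine, keyway any way
- gear2: as gear1
- gear3: as gear1; may be absent
- gear4: as gear1, but may be absent; when present it has already been fed out and lies flat on the magazine's landing
- collar: the end collar: plain steel ring without teeth, 44 mm across, 18 mm high, 150 g; starts keyed on the bare mandrel, down on the shoulder; bore, keyway and chamfers as the gears. Origin: centre of the underside, keyway on the +x side. May settle by up to 8 degrees when gripped
- mandrel: the fixture, fixed: dark steel block 124 x 124 x 25 mm, on it a round shoulder 40 mm across with its top 33 mm above the bench, from it an upright mandrel 20 mm across. Its key, 6 mm wide, stands 3.5 mm out on the +x side. Origin: centre of the block's underside, z up along the mandrel. Bore and key sides have 1 mm clearance
- mandrel_seat (a point): centre of the shoulder's top face, 33 mm above the bench, where the first gear rests; each next one rests 10 mm higher
- mandrel_top (a point): centre of the mandrel's top end, 56 mm above the shoulder; the top 6 mm are tapered to 14 mm across. The key runs from the shoulder to 44 mm above it; the top 12 mm of the mandrel have no key: a gear slipped on there rests on the key's upper end (77 mm above the bench) and can be turned
- magazine: fixed: base 14 mm thick, 78 mm wide (x -36 to +126 mm), with an upright square well of aluminium plates, 55 mm inside, 67 outside, top 54 mm above the bench, round the origin (at the underside). Gears are stacked in it. The front wall (-x) leaves a 12 mm gap for the lowest gear; in front a tongue of the base, 34 mm wide, x -110 to -36 mm, is the landing: a gear overhangs it on both sides
- pusher (a joint): pusher travel, m: 0 home, 0.072 fully in (towards -x of the magazine). Fully in, it has pushed the lowest gear out through the gap, centre 70 mm in front of the magazine's origin. Let go, its spring (6 N home, 9 N in) brings it home and the stack drops. A stroke takes up to about 18 N; stopped short of 0.062 the gear is still caught under the front wall
- pusher_plate (a point): middle of the rear face (towards +x of the magazine) of the pusher's upright thumb plate, 36 mm wide, 8 thick, top 57 mm above the bench. At home this point is 117 mm behind the magazine's origin, 44 mm above the bench; it moves with the pusher
- cup: bystander: a clear plastic cup, 66 mm across, 70 mm high; origin at the centre of its foot
- stop_ring: bystander: a round black stop ring, 52 mm across, 24 mm high; origin at the centre of its underside
- marker: bystander: a green marker, 120 mm long, 9 mm thick, lying along its x; origin at the underside of its middle

How it is judged:
By the outcome, as a careful person would: the job done as asked, in the order asked, and still so for the second after the job is handed in, with the robot touching nothing.
Of gear3, gear4 only 1 to 2 are there at a start; the rules pass over those that are not, and their reading is None.
At some moment in a run one of collar may be knocked a few centimetres aside while the robot is not near it.
Once in a run the grip may slacken for a moment while it holds something.
It also fails if it takes over 210 s, if anything falls off the work surface, if the arm or the gripper's body presses on something with over 40 N, if the wrist force passes 120 N, or if a joint passes its speed limit or range.

## Working session

There is one attempt and no reset: what is moved stays moved. The work goes in short steps, Python scripts to look and compute and a shell command to move; the robot and the scene stay as the last step left them, time stands still between calls to the robot, and variables do not carry over. Pictures are saved under pics/ and viewed, about 12 in all and at most 16, crops included, and the job is handed in when it is done.

```bash
ls; mkdir -p pics; cat > h.py <<'E'
import numpy as np, cv2
from plant import sensors, cams, bot
def K(c):
    f=240/np.tan(np.radians(c["vertical_fov"])/2)
    return np.array([[f,0,c["cx"]],[0,f,c["cy"]],[0,0,1]]), np.array(c["distortion"],float)
F=np.diag([1.,-1,-1])
def cam(name,obs=None):
    """returns K,dist,R,t world->cv camera"""
    c=cams.get_calibration(name); k,d=K(c)
    if name=="wrist":
        o=obs or sensors.get_obs(); T=np.eye(4);T[:3,:3]=np.array(o["orientation"]);T[:3,3]=o["tool_pos"]
        E=np.linalg.inv(T@np.array(c["tool_from_camera"]))
    else: E=np.array(c["extrinsics"])
    return k,d,F@E[:3,:3],F@E[:3,3]
def proj(name,P,obs=None):
    k,d,R,t=cam(name,obs); P=np.atleast_2d(np.array(P,float))
    return cv2.projectPoints(P,cv2.Rodrigues(R)[0],t,k,d)[0][:,0]
def pix2z(name,uv,z,obs=None):
    """pixel -> world point at height z"""
    k,d,R,t=cam(name,obs); uv=np.array(uv,float).reshape(-1,1,2)
    n=cv2.undistortPoints(uv,k,d)[:,0]; r=np.c_[n,np.ones(len(n))]@R; o=-R.T@t
    z=np.broadcast_to(z,len(r))
    return o+r*((z-o[2])/r[:,2])[:,None]
def snap(name,fn):
    o=sensors.get_obs(); im=cams.read_camera(name); cv2.imwrite("pics/"+fn,cv2.cvtColor(im,cv2.COLOR_RGB2BGR)); return im,o
def st():
    o=sensors.get_obs(); R=np.array(o["orientation"])
    print("t",o["time"],"pos",np.round(o["tool_pos"],1),"yaw x-axis deg",np.degrees(np.arctan2(R[1,0],R[0,0])).round(1),"z",R[:,2].round(3),"F",np.round(o["wrist_force"],1),"w",o["gripper_width"],"q",np.round(o["qpos"],2)); return o
E
python3 -c "
from h import *
st(); print(bot.tcp_to_grasp)
for n in ('scene','side','wrist'): snap(n,n+'0.png')
for n in ('scene','side','wrist'):
  k,d,R,t=cam(n); print(n,k[0,0],d,(-R.T@t).round(),R[2].round(2))
"
```

```text
pics
t 0.0 pos [234.  524.5 204.6] yaw x-axis deg 65.9 z [-0.001 -0.002 -1.   ] F [-0.4  0.5  0.3] w 0.9988006715888813 q [1.04 0.38 0.08 1.27 0.   1.46]
-18.700000000000003
scene 525.5385405136112 [0.0076775 0.        0.        0.        0.       ] [ 968. -594.  802.] [-0.35  0.64 -0.69]
side 561.5676177068033 [-0.08873771  0.          0.          0.          0.        ] [ 414. -537.  841.] [ 0.2   0.6  -0.77]
wrist 413.73791508478223 [-0.03320751  0.          0.          0.          0.        ] [161. 557. 373.] [ 0.29 -0.13 -0.95]
```

View pics/scene0.png

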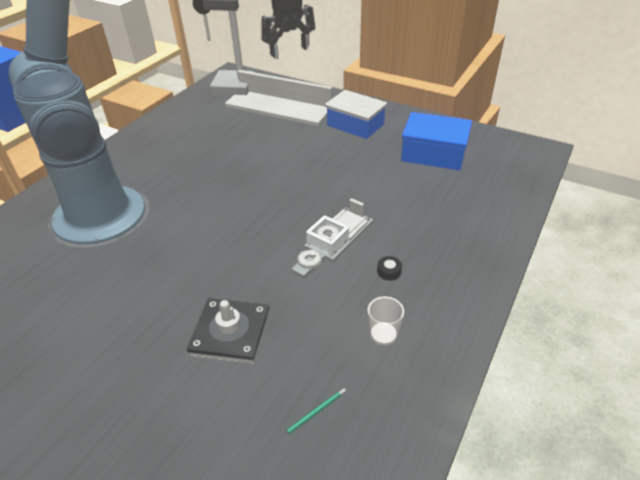

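View pics/side0.png

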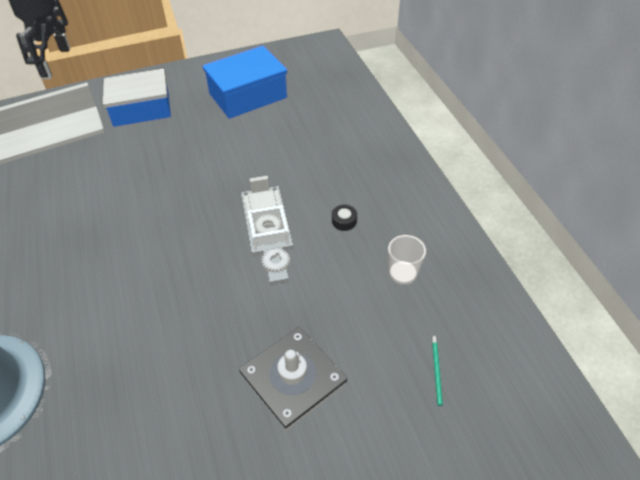

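The scene view shows the mandrel with the collar at (226,318), the magazine at (328,235) with a gear on its landing at (309,260), the stop ring at (389,267), the cup at (385,320) and the marker at (317,410). In the side view the mandrel is at (292,365), the landing gear at (276,260) and the thumb plate at (259,184).

```bash
python3 -c "
from h import *
p=lambda n,uv,z: print(n,uv,z,pix2z(n,uv,z).round(1).tolist())
p('side',[[291,353]],89); p('scene',[[226,303]],89)
p('side',[[297,337],[251,370],[287,413],[334,377]],25)
p('scene',[[212,304],[260,309],[247,349],[197,342]],25)
p('side',[[276,260]],24); p('scene',[[309,258]],24)
p('side',[[259,179]],57); p('scene',[[356,204]],57)
p('side',[[252,237],[290,234],[284,207],[246,212]],54)
p('side',[[344,213],[406,240]],[24,70]);p('side',[[434,338],[440,402]],5)
k,d,R,t=cam('wrist');o=sensors.get_obs();c=cams.get_calibration('wrist');print(np.array(c['tool_from_camera']).round(2))
import cv2
im=cv2.imread('pics/side0.png')[160:430,220:460]; cv2.imwrite('pics/sidecrop.png',cv2.resize(im,None,fx=2.2,fy=2.2,interpolation=cv2.INTER_CUBIC))
"
```

```text
side [[291, 353]] 89 [[500.3, -139.7, 89.0]]
scene [[226, 303]] 89 [[501.9, -142.9, 89.0]]
side [[297, 337], [251, 370], [287, 413], [334, 377]] 25 [[526.0, -80.8, 25.0], [438.2, -113.5, 25.0], [470.9, -201.2, 25.0], [558.6, -169.2, 25.0]]
scene [[212, 304], [260, 309], [247, 349], [197, 342]] 25 [[437.5, -117.4, 25.0], [527.3, -84.0, 25.0], [559.4, -172.8, 25.0], [469.9, -203.0, 25.0]]
side [[276, 260]] 24 [[539.6, 86.2, 24.0]]
scene [[309, 258]] 24 [[539.2, 82.9, 24.0]]
side [[259, 179]] 57 [[560.8, 268.6, 57.0]]
scene [[356, 204]] 57 [[563.3, 256.3, 57.0]]
side [[252, 237], [290, 234], [284, 207], [246, 212]] 54 [[508.7, 129.3, 54.0], [576.4, 112.4, 54.0], [586.0, 181.0, 54.0], [514.1, 193.5, 54.0]]
side [[344, 213], [406, 240]] [24, 70] [[698.8, 152.6, 24.0], [763.4, 15.4, 70.0]]
side [[434, 338], [440, 402]] 5 [[746.5, -150.7, 5.0], [703.9, -257.7, 5.0]]
[[   1.     -0.     -0.     -0.25]
 [  -0.     -0.95   -0.32  -80.47]
 [  -0.      0.32   -0.95 -167.88]
 [   0.      0.      0.      1.  ]]
```

View pics/sidecrop.png

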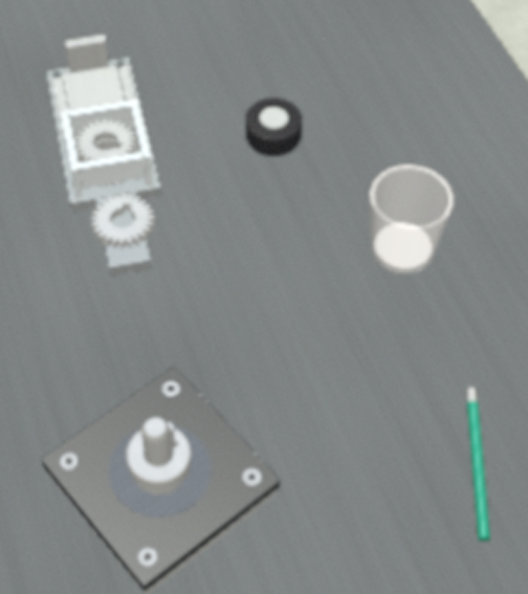

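```bash
cat >> h.py <<'E'
def plan(x,y,z,yaw,base=None):
    """shift/turn from the measured pose to a tool-down pose at x,y,z,yaw(deg)"""
    from scipy.spatial.transform import Rotation as Ro
    o=sensors.get_obs(); R=np.array(o["orientation"]); p=np.array(o["tool_pos"])
    c,s=np.cos(np.radians(yaw)),np.sin(np.radians(yaw))
    G=np.array([[c,s,0],[s,-c,0],[0,0,-1.]])
    d=R.T@(np.array([x,y,z])-p)/10; w=Ro.from_matrix(R.T@G).as_rotvec()
    print("d(cm)",d.round(2).tolist(),"w",w.round(3).tolist())
E
python3 -c "
from h import *
st();plan(498.5,-142.8,165,20.4)"
```

```text
t 0.15 pos [234.1 524.6 204.9] yaw x-axis deg 65.9 z [-0.001 -0.001 -1.   ] F [-0.2 -0.  -0.2] w 0.9994686340363019 q [1.04 0.38 0.08 1.27 0.   1.46]
d(cm) [-50.16, 51.35, 4.06] w [0.0, 0.002, 0.795]
```

```bash
R='{"dx":-26,"dy":26,"dz":0}'; 
python3 -m handwheel '[{"dx":-2,"dy":2},{"dx":-5,"dy":5},{"dx":-8,"dy":8},{"dx":-11,"dy":11},{"dx":-14.5,"dy":14.5},{"dx":-18,"dy":18},{"dx":-21,"dy":21},{"dx":-24,"dy":24}]'
python3 -m handwheel '[{"dx":-4,"dy":4,"dz":1,"wz":0.1},{"dx":-8,"dy":8,"dz":2,"wz":0.2},{"dx":-12,"dy":12,"dz":3,"wz":0.3},{"dx":-16,"dy":16,"dz":4,"wz":0.4},{"dx":-20,"dy":20,"dz":4,"wz":0.5},{"dx":-23,"dy":24,"dz":4,"wz":0.65},{"dx":-26.16,"dy":27.35,"dz":4,"wz":0.795},{"dx":-26.16,"dy":27.35,"dz":4.06,"wz":0.795}]'
python3 -c "
from h import *
st(); snap('wrist','w1.png')"
```

```text
t 0.15 pos [234.1 524.6 204.9] yaw x-axis deg 65.9 z [-0.001 -0.001 -1.   ] F [-0.2 -0.  -0.2] w 0.9994686340363019 q [1.04 0.38 0.08 1.27 0.   1.46]schema error: expected keys dx, dy, dz, wx, wy, wz, fingers
schema error: expected keys dx, dy, dz, wx, wy, wz, fingers
```

View pics/w1.png

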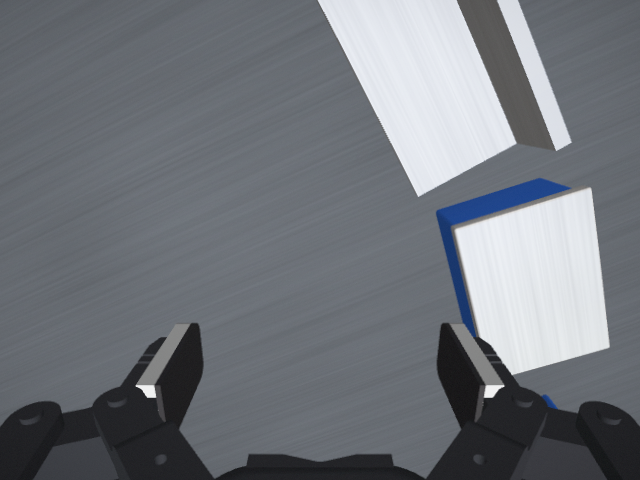

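The moves were refused because every row needs all seven keys. The picture only shows the parked view, with the fingertips at about (165,355) and (470,355).

```bash
python3 -m handwheel '[{"dx":-2,"dy":2,"dz":0,"wx":0,"wy":0,"wz":0,"fingers":1},{"dx":-5,"dy":5,"dz":0,"wx":0,"wy":0,"wz":0,"fingers":1},{"dx":-8,"dy":8,"dz":0,"wx":0,"wy":0,"wz":0,"fingers":1},{"dx":-11,"dy":11,"dz":0,"wx":0,"wy":0,"wz":0,"fingers":1},{"dx":-14,"dy":14,"dz":0,"wx":0,"wy":0,"wz":0,"fingers":1},{"dx":-17,"dy":17,"dz":0,"wx":0,"wy":0,"wz":0,"fingers":1},{"dx":-20,"dy":20,"dz":0,"wx":0,"wy":0,"wz":0,"fingers":1},{"dx":-24,"dy":24,"dz":0,"wx":0,"wy":0,"wz":0,"fingers":1}]'
python3 -m handwheel '[{"dx":-4,"dy":4,"dz":1,"wx":0,"wy":0,"wz":0.1,"fingers":1},{"dx":-8,"dy":8,"dz":2,"wx":0,"wy":0,"wz":0.2,"fingers":1},{"dx":-12,"dy":12,"dz":3,"wx":0,"wy":0,"wz":0.3,"fingers":1},{"dx":-16,"dy":16,"dz":4,"wx":0,"wy":0,"wz":0.4,"fingers":1},{"dx":-20,"dy":20,"dz":4,"wx":0,"wy":0,"wz":0.55,"fingers":1},{"dx":-23,"dy":24,"dz":4,"wx":0,"wy":0,"wz":0.7,"fingers":1},{"dx":-26.2,"dy":27.4,"dz":4,"wx":0,"wy":0,"wz":0.795,"fingers":1},{"dx":-26.2,"dy":27.4,"dz":4,"wx":0,"wy":0,"wz":0.795,"fingers":1}]'
python3 -c "
from h import *
st(); snap('wrist','w2.png'); st()"
```

```text
time: 1.0
tool_pos: [353.5, 213.0, 205.6]
orientation: [[0.406, 0.914, 0.0], [0.914, -0.406, 0.0], [0.001, 0.0, -1.0]]
wrist_force: [0.9, -0.6, 0.1]
gripper_width: 1.002
time: 1.8
tool_pos: [497.8, -140.0, 165.3]
orientation: [[0.939, 0.345, 0.001], [0.345, -0.939, -0.001], [0.0, 0.001, -1.0]]
wrist_force: [-0.2, 0.3, 0.4]
gripper_width: 0.997
t 1.8 pos [ 497.8 -140.   165.3] yaw x-axis deg 20.2 z [ 0.001 -0.001 -1.   ] F [-0.2  0.3  0.4] w 0.9972149480547848 q [-0.4   0.27 -0.17  1.13 -0.    0.82]
t 1.85 pos [ 499.8 -143.8  165.2] yaw x-axis deg 20.1 z [ 0.002 -0.004 -1.   ] F [ 3.1 -5.2  0.6] w 0.9993356823220023 q [-0.4   0.28 -0.16  1.12 -0.    0.82]
```

View pics/w2.png

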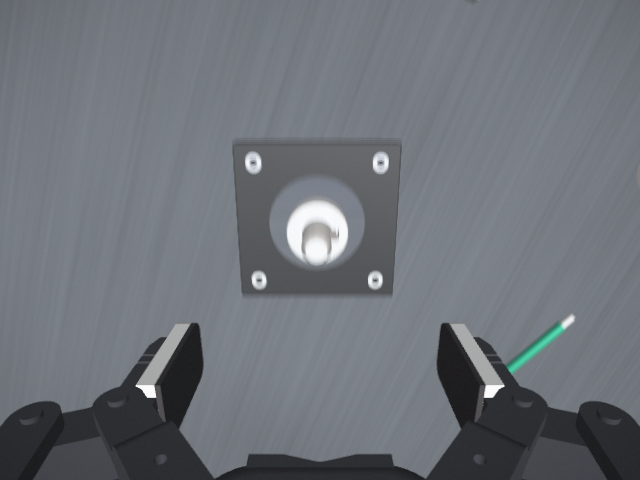

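The block is at (317,218), the mandrel top at (316,255), and the key is on the right at (338,233), so its yaw is about 20°. The picture was slightly blurred, so I'll take a still one and measure the four screws in code.

```bash
cat > m.py <<'E'
from h import *
im,o=snap('wrist','w3.png')
g=cv2.cvtColor(im,cv2.COLOR_RGB2GRAY)
n,l,s,c=cv2.connectedComponentsWithStats((g>150).astype(np.uint8))
B=[c[i] for i in range(1,n) if s[i,4]>60 and s[i,4]<900 and 100<c[i][1]<320 and 220<c[i][0]<420]
for i in range(1,n):
    if s[i,4]>40 and s[i,1]<310: print(c[i].round(1),s[i])
P=pix2z('wrist',B,25,o); print(P.round(1)); print('mean',P.mean(0))
st()
E
python3 m.py
```

```text
[251.2 152. ] [243 144  17  17 193]
[379.9 152. ] [372 144  17  17 187]
[316.2 220.8] [ 285  189   63   64 3051]
[257.2 271. ] [250 264  15  15 148]
[374.3 271. ] [367 264  15  15 142]
[543.5 335.1] [506 308  70  60 378]
[[ 436.8 -115.4   25. ]
 [ 525.2  -83.1   25. ]
 [ 469.  -203.7   25. ]
 [ 557.3 -171.4   25. ]]
mean [ 497.07945407 -143.40121781   25.        ]
t 1.9 pos [ 498.5 -140.7  165.2] yaw x-axis deg 20.1 z [ 0.001 -0.001 -1.   ] F [0.9 1.1 0.4] w 0.9999643683877605 q [-0.4   0.28 -0.17  1.13 -0.    0.82]
```

```bash
python3 -c "
from h import *
st();plan(497.9,-143,29,20.1)"
```

```text
t 1.9 pos [ 498.5 -140.7  165.2] yaw x-axis deg 20.1 z [ 0.001 -0.001 -1.   ] F [0.9 1.1 0.4] w 0.9999643683877605 q [-0.4   0.28 -0.17  1.13 -0.    0.82]
d(cm) [-0.14, 0.17, 13.62] w [0.002, -0.001, 0.0]
```

```bash
python3 -m handwheel '[{"dx":0,"dy":0,"dz":3,"wx":0,"wy":0,"wz":0,"fingers":1},{"dx":0,"dy":0,"dz":6,"wx":0,"wy":0,"wz":0,"fingers":1},{"dx":0,"dy":0,"dz":8,"wx":0,"wy":0,"wz":0,"fingers":1},{"dx":0,"dy":0,"dz":9,"wx":0,"wy":0,"wz":0,"fingers":1},{"dx":0,"dy":0,"dz":10,"wx":0,"wy":0,"wz":0,"fingers":1},{"dx":0,"dy":0,"dz":10,"wx":0,"wy":0,"wz":0,"fingers":1},{"dx":0,"dy":0,"dz":10,"wx":0,"wy":0,"wz":0,"fingers":1},{"dx":0,"dy":0,"dz":10,"wx":0,"wy":0,"wz":0,"fingers":1}]'
python3 -c "
from h import *
st();plan(497.9,-143,29,20.1)"
```

```text
time: 2.7
tool_pos: [497.8, -137.0, 66.7]
orientation: [[0.937, 0.349, 0.002], [0.349, -0.937, -0.001], [0.002, 0.001, -1.0]]
wrist_force: [-0.1, 0.8, -0.2]
gripper_width: 1.001
t 2.7 pos [ 497.8 -137.    66.7] yaw x-axis deg 20.4 z [ 0.002 -0.001 -1.   ] F [-0.1  0.8 -0.2] w 1.0007872089783445 q [-0.39  0.35 -0.34  0.88  0.    0.82]
d(cm) [-0.2, 0.57, 3.77] w [0.001, -0.002, 0.005]
```

```bash
python3 -m handwheel '[{"dx":-0.2,"dy":0.57,"dz":0,"wx":0,"wy":0,"wz":0,"fingers":1},{"dx":-0.2,"dy":0.57,"dz":0.5,"wx":0,"wy":0,"wz":0,"fingers":1},{"dx":-0.2,"dy":0.57,"dz":1,"wx":0,"wy":0,"wz":0,"fingers":1},{"dx":-0.2,"dy":0.57,"dz":1.5,"wx":0,"wy":0,"wz":0,"fingers":1},{"dx":-0.2,"dy":0.57,"dz":2,"wx":0,"wy":0,"wz":0,"fingers":1},{"dx":-0.2,"dy":0.57,"dz":2.2,"wx":0,"wy":0,"wz":0,"fingers":1},{"dx":-0.2,"dy":0.57,"dz":2.4,"wx":0,"wy":0,"wz":0,"fingers":1},{"dx":-0.2,"dy":0.57,"dz":2.4,"wx":0,"wy":0,"wz":0,"fingers":1}]'
python3 -c "
from h import *
st();plan(497.9,-143,29,20.1)"
```

```text
time: 3.5
tool_pos: [496.7, -142.5, 41.3]
orientation: [[0.937, 0.349, -0.0], [0.349, -0.937, 0.0], [-0.0, -0.0, -1.0]]
wrist_force: [-0.9, 0.2, 0.2]
gripper_width: 0.999
t 3.5 pos [ 496.7 -142.5   41.3] yaw x-axis deg 20.4 z [-0.  0. -1.] F [-0.9  0.2  0.2] w 0.9986029584222246 q [-0.4   0.37 -0.37  0.82  0.    0.81]
d(cm) [0.1, 0.08, 1.23] w [-0.0, 0.0, 0.005]
```

Next I go down the last 12 mm, close on the collar and read the contact.

```bash
python3 -m handwheel '[{"dx":0.1,"dy":0.1,"dz":0.6,"wx":0,"wy":0,"wz":0,"fingers":1},{"dx":0.1,"dy":0.1,"dz":1.2,"wx":0,"wy":0,"wz":0,"fingers":1},{"dx":0.1,"dy":0.1,"dz":1.2,"wx":0,"wy":0,"wz":0,"fingers":0.3},{"dx":0.1,"dy":0.1,"dz":1.2,"wx":0,"wy":0,"wz":0,"fingers":-0.2},{"dx":0.1,"dy":0.1,"dz":1.2,"wx":0,"wy":0,"wz":0,"fingers":-0.6},{"dx":0.1,"dy":0.1,"dz":1.2,"wx":0,"wy":0,"wz":0,"fingers":-1},{"dx":0.1,"dy":0.1,"dz":1.2,"wx":0,"wy":0,"wz":0,"fingers":-1},{"dx":0.1,"dy":0.1,"dz":1.2,"wx":0,"wy":0,"wz":0,"fingers":-1}]' 60
python3 -c "
from h import *
st()"
```

```text
time: 4.3
tool_pos: [498.4, -143.4, 30.0]
orientation: [[0.937, 0.348, 0.001], [0.348, -0.937, -0.0], [0.001, 0.0, -1.0]]
wrist_force: [-1.4, 0.1, 3.6]
gripper_width: 0.253
t 4.3 pos [ 498.4 -143.4   30. ] yaw x-axis deg 20.4 z [ 0.001 -0.    -1.   ] F [-1.4  0.1  3.6] w 0.2527591460557231 q [-0.4   0.39 -0.38  0.8   0.    0.81]
```

```bash
python3 -c "
from h import *
st();a,o=snap('wrist','w4.png');b,_=snap('side','s1.png')
c=cv2.resize(b[300:440,200:400],None,fx=2.4,fy=2.4); 
import numpy as np
out=np.zeros((480,800,3),np.uint8); out[:,:320]=a[:,160:480]; out[:336,320:800]=c
cv2.imwrite('pics/c1.png',out[:,:,::-1]); st()"
```

```text
t 4.3 pos [ 498.4 -143.4   30. ] yaw x-axis deg 20.4 z [ 0.001 -0.    -1.   ] F [-1.4  0.1  3.6] w 0.2527591460557231 q [-0.4   0.39 -0.38  0.8   0.    0.81]
t 4.4 pos [ 498.4 -143.3   30. ] yaw x-axis deg 20.4 z [ 0.001 -0.    -1.   ] F [-1.1 -0.5  4. ] w 0.2548869518588377 q [-0.4   0.39 -0.38  0.8   0.    0.81]
```

View pics/c1.png

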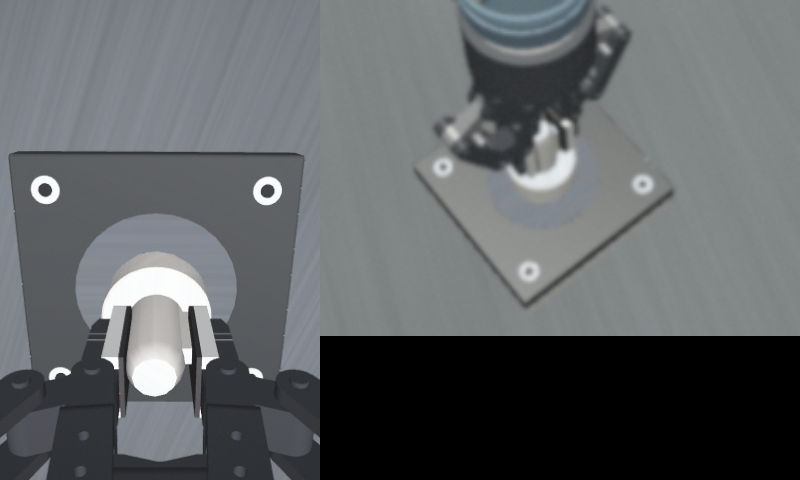

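The fingers have closed on the mandrel itself, above the collar. The crop shows the mandrel top at (155,378) and the collar rim at (155,262). I'll compare the heights by projection.

```bash
python3 -c "
from h import *
im=cv2.imread('pics/w4.png');o=sensors.get_obs()
P=[[497.9,-143,z] for z in (25,33,51,89)]
print('axis proj',proj('wrist',P,o).round(0).tolist())
p=np.array(o['tool_pos']);R=np.array(o['orientation'])
print('tips +-11mm x at tcp, at -19',proj('wrist',[p+R@[s*11,0,z] for z in (0,-19,-38) for s in (-1,1)],o).round(0).tolist())
print('ring front edge z51 r22', proj('wrist',[p*[1,1,0]+[0,0,51]+R@[0,22,0], p*[1,1,0]+[0,0,33]+R@[0,20,0]],o).round(0).tolist())
print('block far edge', proj('wrist',[p*[1,1,0]+[0,0,25]+R@[s*62,-62*q,0] for s in(-1,1) for q in (-1,1)],o).round(0).tolist())
print(proj('side',[[497.9,-143,z] for z in (25,51,89)]).round(0).tolist())
"
```

```text
axis proj [[318.0, 290.0], [318.0, 298.0], [318.0, 318.0], [317.0, 377.0]]
tips +-11mm x at tcp, at -19 [[294.0, 296.0], [343.0, 296.0], [291.0, 317.0], [346.0, 317.0], [288.0, 342.0], [349.0, 342.0]]
ring front edge z51 r22 [[319.0, 366.0], [319.0, 339.0]]
block far edge [[197.0, 402.0], [168.0, 154.0], [440.0, 402.0], [469.0, 154.0]]
[[292.0, 375.0], [291.0, 367.0], [290.0, 355.0]]
```

```bash
python3 -c "
from h import *
o=sensors.get_obs()
p=np.array(o['tool_pos']);R=np.array(o['orientation'])
for z,r in ((25,20),(33,20),(33,22),(51,22)):
  print(z,r,proj('wrist',[p*[1,1,0]+[0,0,z]+R@[a,b,0] for a,b in ((0,-r),(-r,0),(r,0))],o).round(0).tolist())
"
```

```text
25 20 [[319.0, 250.0], [275.0, 291.0], [362.0, 291.0]]
33 20 [[319.0, 256.0], [273.0, 299.0], [364.0, 299.0]]
33 22 [[319.0, 252.0], [269.0, 299.0], [369.0, 299.0]]
51 22 [[318.0, 268.0], [263.0, 319.0], [374.0, 319.0]]
```

```bash
python3 -c "
from h import *
o=sensors.get_obs()
p=np.array(o['tool_pos']);R=np.array(o['orientation'])
for h in (10,42.5):
 for z in (0,-10,-20,-30,-40):
  print(h,z,proj('wrist',[p+R@[-h,b,z] for b in (-11,11)],o).round(0).tolist())
im=cv2.imread('pics/w4.png'); cv2.imwrite('pics/c2.png',cv2.resize(im[230:430,220:420],None,fx=3,fy=3,interpolation=cv2.INTER_CUBIC))
"
```

```text
10 0 [[296.0, 273.0], [297.0, 318.0]]
10 -10 [[294.0, 283.0], [295.0, 329.0]]
10 -20 [[293.0, 293.0], [294.0, 342.0]]
10 -30 [[291.0, 305.0], [293.0, 356.0]]
10 -40 [[289.0, 318.0], [291.0, 371.0]]
42.5 0 [[222.0, 273.0], [225.0, 318.0]]
42.5 -10 [[216.0, 283.0], [220.0, 329.0]]
42.5 -20 [[210.0, 293.0], [215.0, 342.0]]
42.5 -30 [[204.0, 304.0], [209.0, 355.0]]
42.5 -40 [[196.0, 317.0], [202.0, 371.0]]
```

View pics/c2.png

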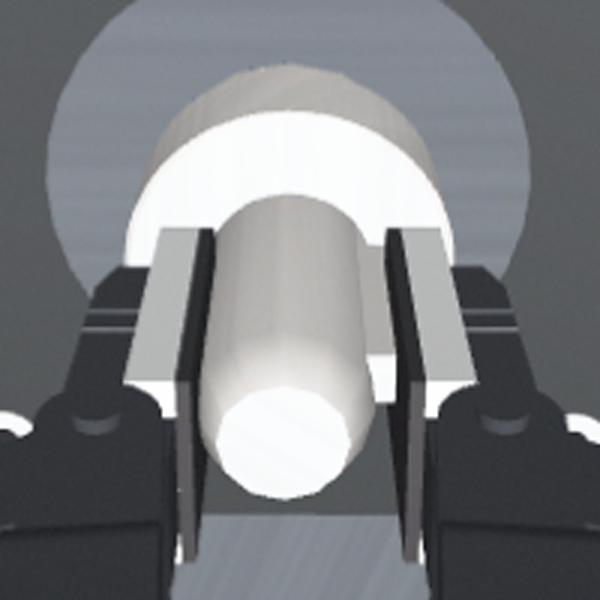

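The pad tip's corner is at (292,306) in the full image. By the calibration that puts the pad tips about 31 mm behind the reported TCP, not at it, which is why the fingers closed above the collar. I'll open them, go 30 mm lower and close again.

```bash
python3 -m handwheel '[{"dx":0,"dy":0,"dz":0,"wx":0,"wy":0,"wz":0,"fingers":0},{"dx":0,"dy":0,"dz":0,"wx":0,"wy":0,"wz":0,"fingers":1},{"dx":0,"dy":0,"dz":0,"wx":0,"wy":0,"wz":0,"fingers":1},{"dx":0,"dy":0,"dz":0,"wx":0,"wy":0,"wz":0,"fingers":1},{"dx":0,"dy":0,"dz":0.8,"wx":0,"wy":0,"wz":0,"fingers":1},{"dx":0,"dy":0,"dz":1.6,"wx":0,"wy":0,"wz":0,"fingers":1},{"dx":0,"dy":0,"dz":2.4,"wx":0,"wy":0,"wz":0,"fingers":1},{"dx":0,"dy":0,"dz":3,"wx":0,"wy":0,"wz":0,"fingers":1}]'
python3 -m handwheel '[{"dx":0,"dy":0,"dz":0,"wx":0,"wy":0,"wz":0,"fingers":0.5},{"dx":0,"dy":0,"dz":0,"wx":0,"wy":0,"wz":0,"fingers":0.2},{"dx":0,"dy":0,"dz":0,"wx":0,"wy":0,"wz":0,"fingers":-0.1},{"dx":0,"dy":0,"dz":0,"wx":0,"wy":0,"wz":0,"fingers":-0.4},{"dx":0,"dy":0,"dz":0,"wx":0,"wy":0,"wz":0,"fingers":-0.8},{"dx":0,"dy":0,"dz":0,"wx":0,"wy":0,"wz":0,"fingers":-1},{"dx":0,"dy":0,"dz":0,"wx":0,"wy":0,"wz":0,"fingers":-1},{"dx":0,"dy":0,"dz":0,"wx":0,"wy":0,"wz":0,"fingers":-1}]' 70
python3 -c "
from h import *
st()"
```

```text
time: 5.2
tool_pos: [497.5, -143.0, -1.7]
orientation: [[0.937, 0.349, -0.001], [0.349, -0.937, 0.001], [-0.001, -0.001, -1.0]]
wrist_force: [-0.5, -0.4, -0.2]
gripper_width: 0.999
time: 6.0
tool_pos: [497.8, -143.7, 0.3]
orientation: [[0.937, 0.348, -0.0], [0.348, -0.937, -0.001], [-0.001, 0.001, -1.0]]
wrist_force: [-3.9, -0.4, 5.1]
gripper_width: 0.498
t 6.0 pos [ 4.978e+02 -1.437e+02  3.000e-01] yaw x-axis deg 20.4 z [-0.    -0.001 -1.   ] F [-3.9 -0.4  5.1] w 0.4977885249173145 q [-0.4   0.42 -0.42  0.73 -0.    0.81]
```

```bash
python3 -m handwheel '[{"dx":0,"dy":0,"dz":-0.5,"wx":0,"wy":0,"wz":0,"fingers":-1},{"dx":0,"dy":0,"dz":-1.5,"wx":0,"wy":0,"wz":0,"fingers":-1},{"dx":0,"dy":0,"dz":-3,"wx":0,"wy":0,"wz":0,"fingers":-1},{"dx":0,"dy":0,"dz":-4.5,"wx":0,"wy":0,"wz":0,"fingers":-1},{"dx":0,"dy":0,"dz":-6,"wx":0,"wy":0,"wz":0,"fingers":-1},{"dx":0,"dy":0,"dz":-7.5,"wx":0,"wy":0,"wz":0,"fingers":-1},{"dx":0,"dy":0,"dz":-9,"wx":0,"wy":0,"wz":0,"fingers":-1},{"dx":0,"dy":0,"dz":-9,"wx":0,"wy":0,"wz":0,"fingers":-1}]' 70
python3 -c "
from h import *
st(); plan(425,-5,90,20.1); a,o=snap('wrist','w5.png')
b,_=snap('side','s2.png')"
```

```text
time: 6.8
tool_pos: [500.6, -144.0, 92.4]
orientation: [[0.937, 0.349, 0.005], [0.349, -0.937, -0.002], [0.005, 0.003, -1.0]]
wrist_force: [0.8, -0.1, -1.9]
gripper_width: 0.492
t 6.8 pos [ 500.6 -144.    92.4] yaw x-axis deg 20.4 z [ 0.005 -0.002 -1.   ] F [ 0.8 -0.1 -1.9] w 0.4919164804245423 q [-0.4   0.33 -0.29  0.94  0.    0.81]
d(cm) [-2.24, -15.66, 0.18] w [0.003, -0.005, 0.005]
```

View pics/w5.png

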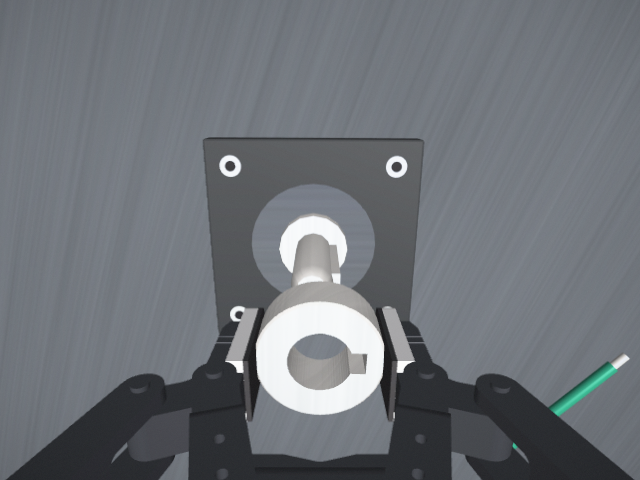

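The collar is clear of the mandrel and held in the pads at (320,355), with its keyway on the right at (357,362), so it is aligned with the tool's x axis. I now set it down to the side.

```bash
python3 -m handwheel '[{"dx":-0.2,"dy":-2,"dz":0,"wx":0,"wy":0,"wz":0,"fingers":-1},{"dx":-0.5,"dy":-5,"dz":0,"wx":0,"wy":0,"wz":0,"fingers":-1},{"dx":-1,"dy":-8,"dz":0,"wx":0,"wy":0,"wz":0,"fingers":-1},{"dx":-1.5,"dy":-11,"dz":1,"wx":0,"wy":0,"wz":0,"fingers":-1},{"dx":-2,"dy":-14,"dz":3,"wx":0,"wy":0,"wz":0,"fingers":-1},{"dx":-2.2,"dy":-15.6,"dz":5,"wx":0,"wy":0,"wz":0,"fingers":-1},{"dx":-2.2,"dy":-15.6,"dz":7,"wx":0,"wy":0,"wz":0,"fingers":-1},{"dx":-2.2,"dy":-15.6,"dz":9,"wx":0,"wy":0,"wz":0,"fingers":-1}]' 70
python3 -m handwheel '[{"dx":0,"dy":0,"dz":0.4,"wx":0,"wy":0,"wz":0,"fingers":-1},{"dx":0,"dy":0,"dz":0.8,"wx":0,"wy":0,"wz":0,"fingers":-1},{"dx":0,"dy":0,"dz":1.2,"wx":0,"wy":0,"wz":0,"fingers":-1},{"dx":0,"dy":0,"dz":1.6,"wx":0,"wy":0,"wz":0,"fingers":-1},{"dx":0,"dy":0,"dz":2,"wx":0,"wy":0,"wz":0,"fingers":-1},{"dx":0,"dy":0,"dz":2.4,"wx":0,"wy":0,"wz":0,"fingers":-1},{"dx":0,"dy":0,"dz":2.7,"wx":0,"wy":0,"wz":0,"fingers":-1},{"dx":0,"dy":0,"dz":2.7,"wx":0,"wy":0,"wz":0,"fingers":-1}]' 70
python3 -c "
from h import *
st()"
```

```text
time: 7.7
tool_pos: [422.0, -3.9, -1.8]
orientation: [[0.937, 0.35, -0.001], [0.35, -0.937, 0.0], [-0.001, -0.001, -1.0]]
wrist_force: [-0.1, -0.2, -1.8]
gripper_width: 0.494
time: 8.5
tool_pos: [423.3, -4.8, -27.3]
orientation: [[0.937, 0.348, 0.0], [0.348, -0.937, -0.0], [0.0, 0.0, -1.0]]
wrist_force: [-0.2, 0.5, 0.2]
gripper_width: 0.493
t 8.5 pos [423.3  -4.8 -27.3] yaw x-axis deg 20.4 z [ 0. -0. -1.] F [-0.2  0.5  0.2] w 0.49321186610811846 q [-0.16  0.31 -0.7   0.56  0.    1.05]
```

```bash
python3 -m handwheel '[{"dx":0,"dy":0,"dz":0.1,"wx":0,"wy":0,"wz":0,"fingers":-1},{"dx":0,"dy":0,"dz":0.15,"wx":0,"wy":0,"wz":0,"fingers":-1},{"dx":0,"dy":0,"dz":0.2,"wx":0,"wy":0,"wz":0,"fingers":-1},{"dx":0,"dy":0,"dz":0.25,"wx":0,"wy":0,"wz":0,"fingers":-1},{"dx":0,"dy":0,"dz":0.3,"wx":0,"wy":0,"wz":0,"fingers":-1},{"dx":0,"dy":0,"dz":0.3,"wx":0,"wy":0,"wz":0,"fingers":-1},{"dx":0,"dy":0,"dz":0.3,"wx":0,"wy":0,"wz":0,"fingers":-1},{"dx":0,"dy":0,"dz":0.3,"wx":0,"wy":0,"wz":0,"fingers":-1}]' 70
```

```text
time: 9.3
tool_pos: [423.4, -4.8, -27.6]
orientation: [[0.937, 0.349, 0.001], [0.349, -0.937, -0.0], [0.001, 0.001, -1.0]]
wrist_force: [-10.5, 1.6, 37.5]
gripper_width: 0.497
```

```bash
python3 -m handwheel '[{"dx":0,"dy":0,"dz":-0.25,"wx":0,"wy":0,"wz":0,"fingers":-1},{"dx":0,"dy":0,"dz":-0.25,"wx":0,"wy":0,"wz":0,"fingers":-0.2},{"dx":0,"dy":0,"dz":-0.25,"wx":0,"wy":0,"wz":0,"fingers":0.3},{"dx":0,"dy":0,"dz":-0.25,"wx":0,"wy":0,"wz":0,"fingers":1},{"dx":0,"dy":0,"dz":-0.25,"wx":0,"wy":0,"wz":0,"fingers":1},{"dx":0,"dy":0,"dz":-2,"wx":0,"wy":0,"wz":0,"fingers":1},{"dx":0,"dy":0,"dz":-5,"wx":0,"wy":0,"wz":0,"fingers":1},{"dx":0,"dy":0,"dz":-9,"wx":0,"wy":0,"wz":0,"fingers":1}]' 70
python3 -m handwheel '[{"dx":0,"dy":0,"dz":-4,"wx":0,"wy":0,"wz":0,"fingers":1},{"dx":0,"dy":0,"dz":-5,"wx":0,"wy":0,"wz":0,"fingers":1},{"dx":0,"dy":0,"dz":-5,"wx":0,"wy":0,"wz":0,"fingers":1},{"dx":0,"dy":0,"dz":-5,"wx":0,"wy":0,"wz":0,"fingers":1},{"dx":0,"dy":0,"dz":-5,"wx":0,"wy":0,"wz":0,"fingers":1},{"dx":0,"dy":0,"dz":-5,"wx":0,"wy":0,"wz":0,"fingers":1},{"dx":0,"dy":0,"dz":-5,"wx":0,"wy":0,"wz":0,"fingers":1},{"dx":0,"dy":0,"dz":-5,"wx":0,"wy":0,"wz":0,"fingers":1}]'
cat >> h.py <<'E'
def gearfit(fn,zt,around,o,rad=40,thr=165,H=None):
    """bright top face near 'around' (world xy) at height zt: bore centre and keyway yaw, from the enclosed dark hole"""
    im=cv2.imread("pics/"+fn); k=6.0; N=int(2*rad*k)
    q=np.array([[-rad,-rad],[rad,-rad],[rad,rad],[-rad,rad]],float)
    src=proj("wrist",np.c_[q+around,np.full(4,zt)],o).astype(np.float32)
    dst=((q+rad)*k).astype(np.float32)
    w=cv2.warpPerspective(cv2.cvtColor(im,cv2.COLOR_BGR2GRAY),cv2.getPerspectiveTransform(src,dst),(N,N),flags=cv2.INTER_CUBIC)
    cv2.imwrite("pics/rect_"+fn,w[::-1])
    cs,hi=cv2.findContours((w>thr).astype(np.uint8),cv2.RETR_CCOMP,cv2.CHAIN_APPROX_NONE)
    for c,h in zip(cs,hi[0]):
        a=cv2.contourArea(c)/k/k
        if h[3]<0:
            if a>600:
                (u,v),r=cv2.minEnclosingCircle(c); print("outer r",round(r/k,1),"at",np.round([u/k-rad+around[0],v/k-rad+around[1]],1))
        elif a>200:
            p=c[:,0]/k-rad+around
            # robust circle of bore: fit with points r<12.5
            ctr=p.mean(0)
            from scipy.optimize import least_squares
            s=least_squares(lambda t:np.hypot(*(p-t[:2]).T)-t[2],[*ctr,11],loss="cauchy",f_scale=.3).x
            d=np.hypot(*(p-s[:2]).T); far=p[d>s[2]+2]
            yaw=np.degrees(np.arctan2(*(far.mean(0)-s[:2])[::-1])) if len(far) else None
            print("hole area",round(a),"bore ctr",s[:2].round(1),"r",s[2].round(2),"keyway yaw",yaw,"maxr",d.max().round(1))
E
python3 -c "
from h import *
o=st(); snap('wrist','w6.png'); gearfit('w6.png',18,[423,-5],o)"
```

```text
time: 10.1
tool_pos: [421.1, -4.4, 59.0]
orientation: [[0.937, 0.348, -0.004], [0.348, -0.937, 0.001], [-0.004, -0.002, -1.0]]
wrist_force: [0.3, -0.1, 0.2]
gripper_width: 1.001
time: 10.9
tool_pos: [422.8, -4.7, 109.0]
orientation: [[0.937, 0.349, -0.001], [0.349, -0.937, 0.0], [-0.001, -0.001, -1.0]]
wrist_force: [0.1, 0.3, 1.0]
gripper_width: 1.001
t 10.9 pos [422.8  -4.7 109. ] yaw x-axis deg 20.4 z [-0.001  0.    -1.   ] F [0.1 0.3 1. ] w 1.0005525887083468 q [-0.16  0.13 -0.5   0.94  0.    1.05]
outer r 22.5 at [424.  -4.]
hole area 394 bore ctr [424.2  -4.5] r 10.7 keyway yaw 18.38843988062212 maxr 15.7
```

The collar stands flat on the bench at (424,-4.5) with its keyway at 18.4°. Next I look at the landing gear.

```bash
python3 -c "
from h import *
plan(539.4,84.5,100,-7)"
```

```text
d(cm) [14.03, -4.3, 0.91] w [-0.0, 0.001, 0.478]
```

```bash
python3 -m handwheel '[{"dx":2.5,"dy":-0.8,"dz":0,"wx":0,"wy":0,"wz":0.08,"fingers":1},{"dx":5,"dy":-1.6,"dz":0,"wx":0,"wy":0,"wz":0.16,"fingers":1},{"dx":8,"dy":-2.4,"dz":0,"wx":0,"wy":0,"wz":0.24,"fingers":1},{"dx":11,"dy":-3.2,"dz":0,"wx":0,"wy":0,"wz":0.32,"fingers":1},{"dx":13,"dy":-4,"dz":0.5,"wx":0,"wy":0,"wz":0.4,"fingers":1},{"dx":14,"dy":-4.3,"dz":0.9,"wx":0,"wy":0,"wz":0.478,"fingers":1},{"dx":14,"dy":-4.3,"dz":0.9,"wx":0,"wy":0,"wz":0.478,"fingers":1},{"dx":14,"dy":-4.3,"dz":0.9,"wx":0,"wy":0,"wz":0.478,"fingers":1}]'
python3 -c "
from h import *
snap('wrist','w7a.png')
o=st(); snap('wrist','w7.png'); gearfit('w7.png',24,[539.4,84.5],o)"
```

```text
time: 11.75
tool_pos: [538.9, 84.3, 100.3]
orientation: [[0.993, -0.12, -0.001], [-0.12, -0.993, -0.0], [-0.001, 0.0, -1.0]]
wrist_force: [-0.5, -0.0, -0.2]
gripper_width: 1.005
t 11.8 pos [538.8  84.  100.5] yaw x-axis deg -6.9 z [-0.001 -0.    -1.   ] F [ 0.2  0.9 -0.4] w 1.000907153757674 q [ 0.04  0.37 -0.21  0.99 -0.    1.73]
outer r 47.9 at [540.3  95.5]
```

View pics/w7.png

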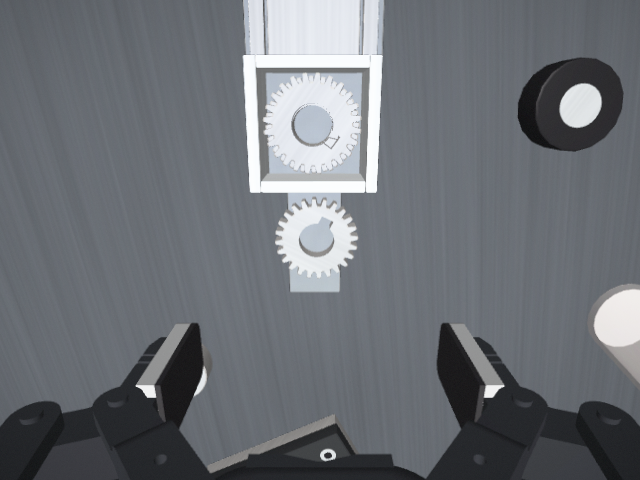

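The wrist view shows the well at (313,125) with a gear in it, the landing gear at (316,238) with its keyway up and to the right at (325,224), the tongue's end at (315,291) and the stop ring at (572,103).

```bash
python3 -c "
from h import *
o=st(); 
for t in (200,210,220,230): print(t); gearfit('w7.png',24,[540,84],o,thr=t,rad=30)
P=pix2z('wrist',[[250,191],[377,191],[382,55],[244,55]],54,o);print(P.round(1)); print('ctr',P.mean(0)); print(np.degrees(np.arctan2(*(P[1]-P[0])[1::-1])),np.degrees(np.arctan2(*(P[3]-P[0])[1::-1])))
print(pix2z('wrist',[[291,291],[340,291]],14,o).round(1))
print(pix2z('wrist',[[316,239],[325,224]],[24,24],o).round(1))
im=cv2.imread('pics/w7.png',0); print(im[265:290,315][::3], im[238,280:300][::2], im[238,300:335][::3])
"
```

```text
t 11.85 pos [538.8  83.9 100.7] yaw x-axis deg -7.0 z [-0. -0. -1.] F [-0.6 -0.1 -0.8] w 0.9964400806464379 q [ 0.04  0.37 -0.21  0.99 -0.    1.73]
200
outer r 25.9 at [537.3  86.1]
hole area 414 bore ctr [537.6  85.7] r 10.96 keyway yaw 55.9376117320288 maxr 16.1
210
outer r 25.6 at [537.5  86.2]
hole area 425 bore ctr [537.6  85.7] r 11.11 keyway yaw 56.088137628194225 maxr 16.2
220
outer r 25.5 at [537.5  86.3]
hole area 438 bore ctr [537.6  85.7] r 11.27 keyway yaw 56.19277772951007 maxr 16.3
230
outer r 25.2 at [537.5  86.4]
hole area 456 bore ctr [537.6  85.7] r 11.51 keyway yaw 56.26469331851954 maxr 16.5
[[507.9 126.6  54. ]
 [574.1 118.5  54. ]
 [581.8 183.9  54. ]
 [516.3 191.9  54. ]]
ctr [545.03989681 155.23464319  54.        ]
-6.953012866600049 82.69064641835264
[[515.9  49.   14. ]
 [548.7  45.   14. ]]
[[537.6  86.7  24. ]
 [544.3  95.6  24. ]]
[233 237 228 195 195 194 194 193 195] [146 215 233 234 235 234 234 236 236 229] [190 196 196 196 194 192 193 195 194 193 194 150]
```

```bash
python3 -m handwheel '[{"dx":-0.1,"dy":-0.2,"dz":3,"wx":0,"wy":0,"wz":0,"fingers":1},{"dx":-0.1,"dy":-0.2,"dz":6,"wx":0,"wy":0,"wz":0,"fingers":1},{"dx":-0.1,"dy":-0.2,"dz":8,"wx":0,"wy":0,"wz":0,"fingers":1},{"dx":-0.1,"dy":-0.2,"dz":10,"wx":0,"wy":0,"wz":0,"fingers":1},{"dx":-0.1,"dy":-0.2,"dz":11,"wx":0,"wy":0,"wz":0,"fingers":1},{"dx":-0.1,"dy":-0.2,"dz":11.4,"wx":0,"wy":0,"wz":0,"fingers":1},{"dx":-0.1,"dy":-0.2,"dz":11.4,"wx":0,"wy":0,"wz":0,"fingers":0.5},{"dx":-0.1,"dy":-0.2,"dz":11.4,"wx":0,"wy":0,"wz":0,"fingers":0.5}]' 60
python3 -c "
from h import *
st();plan(537.3,85.9,-13.5,-7)"
```

```text
time: 12.65
tool_pos: [539.6, 86.4, -12.4]
orientation: [[0.993, -0.122, 0.002], [-0.122, -0.993, 0.0], [0.002, -0.0, -1.0]]
wrist_force: [1.0, 0.4, 0.5]
gripper_width: 0.752
t 12.65 pos [539.6  86.4 -12.4] yaw x-axis deg -7.0 z [ 0.002  0.    -1.   ] F [1.  0.4 0.5] w 0.7515587901906341 q [ 0.04  0.49 -0.36  0.73  0.    1.74]
d(cm) [-0.22, 0.08, 0.11] w [-0.0, -0.002, 0.0]
```

```bash
python3 -m handwheel '[{"dx":-0.2,"dy":0,"dz":0.1,"wx":0,"wy":0,"wz":0,"fingers":0.4},{"dx":-0.2,"dy":0,"dz":0.1,"wx":0,"wy":0,"wz":0,"fingers":0.3},{"dx":-0.2,"dy":0,"dz":0.1,"wx":0,"wy":0,"wz":0,"fingers":0.2},{"dx":-0.2,"dy":0,"dz":0.1,"wx":0,"wy":0,"wz":0,"fingers":0.1},{"dx":-0.2,"dy":0,"dz":0.1,"wx":0,"wy":0,"wz":0,"fingers":-0.2},{"dx":-0.2,"dy":0,"dz":0.1,"wx":0,"wy":0,"wz":0,"fingers":-1},{"dx":-0.2,"dy":0,"dz":0.1,"wx":0,"wy":0,"wz":0,"fingers":-1},{"dx":-0.2,"dy":0,"dz":0.1,"wx":0,"wy":0,"wz":0,"fingers":-1}]' 60
python3 -m handwheel '[{"dx":0,"dy":0,"dz":-0.5,"wx":0,"wy":0,"wz":0,"fingers":-1},{"dx":0,"dy":0,"dz":-1.5,"wx":0,"wy":0,"wz":0,"fingers":-1},{"dx":0,"dy":0,"dz":-3,"wx":0,"wy":0,"wz":0,"fingers":-1},{"dx":0,"dy":0,"dz":-5,"wx":0,"wy":0,"wz":0,"fingers":-1},{"dx":0,"dy":0,"dz":-7,"wx":0,"wy":0,"wz":0,"fingers":-1},{"dx":0,"dy":0,"dz":-9,"wx":0,"wy":0,"wz":0,"fingers":-1},{"dx":0,"dy":0,"dz":-11,"wx":0,"wy":0,"wz":0,"fingers":-1},{"dx":0,"dy":0,"dz":-11.5,"wx":0,"wy":0,"wz":0,"fingers":-1}]' 60
python3 -c "
from h import *
snap('wrist','w8a.png')
o=st();snap('wrist','w8.png')
for dz in (34,38,42):
  for t in (175,200,215): print(dz,t); gearfit('w8.png',o['tool_pos'][2]+dz,np.array(o['tool_pos'][:2]),o,thr=t,rad=30)
"
```

```text
time: 13.45
tool_pos: [536.9, 86.8, -13.3]
orientation: [[0.993, -0.122, 0.001], [-0.122, -0.993, 0.0], [0.001, -0.0, -1.0]]
wrist_force: [-3.2, -0.2, 7.5]
gripper_width: 0.57
time: 14.25
tool_pos: [538.6, 86.8, 103.4]
orientation: [[0.993, -0.122, 0.005], [-0.122, -0.993, 0.0], [0.004, -0.001, -1.0]]
wrist_force: [-0.0, -0.6, -0.9]
gripper_width: 0.568
t 14.3 pos [538.4  86.8 103. ] yaw x-axis deg -7.0 z [ 0.004  0.    -1.   ] F [-0.8  0.4 -0.8] w 0.5712592988134059 q [ 0.04  0.37 -0.21  0.99  0.    1.74]
34 175
outer r 29.9 at [540.1  88.2]
hole area 441 bore ctr [538.7  84.2] r 11.32 keyway yaw 56.6600884345817 maxr 16.3
34 200
outer r 26.3 at [538.6  84.8]
hole area 451 bore ctr [538.7  84.2] r 11.44 keyway yaw 56.61526245763595 maxr 16.4
34 215
outer r 26.2 at [538.7  84.8]
hole area 458 bore ctr [538.7  84.2] r 11.54 keyway yaw 56.52487666574649 maxr 16.6
38 175
outer r 28.3 at [540.3  89.8]
hole area 415 bore ctr [539.   86.7] r 10.98 keyway yaw 56.711593182004314 maxr 15.9
38 200
outer r 25.5 at [538.9  87.2]
hole area 424 bore ctr [539.   86.7] r 11.1 keyway yaw 56.49763996368334 maxr 15.9
38 215
outer r 25.4 at [538.9  87.2]
hole area 432 bore ctr [539.   86.7] r 11.2 keyway yaw 56.57896832494923 maxr 16.0
42 175
outer r 26.7 at [540.2  91.4]
hole area 390 bore ctr [539.3  89.2] r 10.65 keyway yaw 56.61559118206581 maxr 15.3
42 200
outer r 24.7 at [539.3  89.7]
hole area 399 bore ctr [539.2  89.2] r 10.77 keyway yaw 56.75569430220608 maxr 15.5
42 215
outer r 24.6 at [539.2  89.7]
hole area 406 bore ctr [539.3  89.1] r 10.86 keyway yaw 56.764137414120455 maxr 15.6
```

View pics/w8.png

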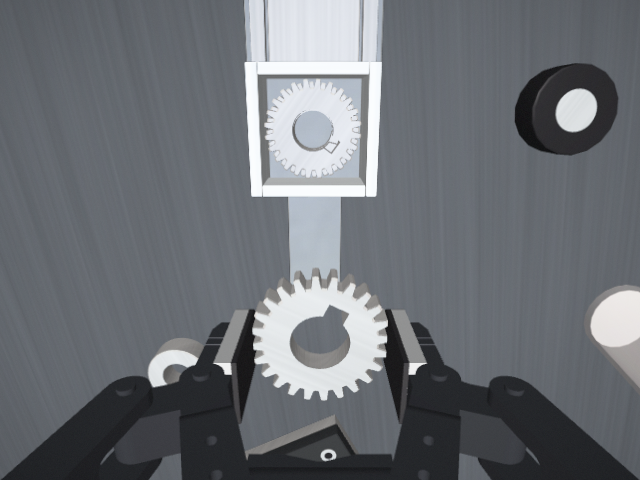

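The gear is gripped at (320,333) with its keyway up and to the right. It measures 56.6° against a tool yaw of -7°, an offset of 63.6°. Its underside sits about 27 mm above the TCP reading.

```bash
python3 -c "
from h import *
o=sensors.get_obs()
for z in (34,44): print(z); gearfit('w7.png',z,[545,155],o,thr=200,rad=29)
plan(498,-143.2,95,-43.5)"
```

```text
34
outer r 27.1 at [543.2 158.6]
hole area 438 bore ctr [542.6 157.6] r 11.25 keyway yaw -40.6290945663259 maxr 16.9
44
outer r 26.0 at [543.4 159. ]
hole area 402 bore ctr [542.8 158. ] r 10.78 keyway yaw -40.77449194694696 maxr 16.2
d(cm) [-1.14, 23.31, 0.65] w [-0.001, -0.002, 0.637]
```

```bash
python3 -m handwheel '[{"dx":0,"dy":2,"dz":0,"wx":0,"wy":0,"wz":0.1,"fingers":-1},{"dx":-0.3,"dy":5,"dz":0,"wx":0,"wy":0,"wz":0.2,"fingers":-1},{"dx":-0.5,"dy":9,"dz":0,"wx":0,"wy":0,"wz":0.32,"fingers":-1},{"dx":-0.8,"dy":13,"dz":0,"wx":0,"wy":0,"wz":0.44,"fingers":-1},{"dx":-1,"dy":17,"dz":0,"wx":0,"wy":0,"wz":0.54,"fingers":-1},{"dx":-1.1,"dy":20,"dz":0.3,"wx":0,"wy":0,"wz":0.6,"fingers":-1},{"dx":-1.1,"dy":22.5,"dz":0.6,"wx":0,"wy":0,"wz":0.637,"fingers":-1},{"dx":-1.1,"dy":23.3,"dz":0.6,"wx":0,"wy":0,"wz":0.637,"fingers":-1}]' 60
python3 -c "
from h import *
snap('wrist','w9a.png')
snap('wrist','w9a.png')
o=st();snap('wrist','w9.png')
gearfit('w9.png',o['tool_pos'][2]+37.3,np.array(o['tool_pos'][:2]),o,thr=200,rad=29)
P=[[251,152]]
plan(498,-143.2,53,-43.5)
"
```

```text
time: 15.15
tool_pos: [495.9, -145.0, 92.9]
orientation: [[0.723, -0.691, -0.003], [-0.691, -0.723, 0.001], [-0.002, 0.001, -1.0]]
wrist_force: [-0.1, -0.0, -0.5]
gripper_width: 0.572
t 15.25 pos [ 496.6 -143.6   93.6] yaw x-axis deg -43.6 z [-0.002  0.001 -1.   ] F [-0.5  0.5 -1.7] w 0.5696477872204353 q [-0.4   0.33 -0.29  0.95  0.    1.93]
outer r 25.7 at [ 497.6 -143.7]
hole area 421 bore ctr [ 497.3 -144.2] r 11.09 keyway yaw 20.205667376589226 maxr 16.1
d(cm) [0.13, -0.04, 4.08] w [-0.0, 0.002, 0.0]
```

```bash
python3 -m handwheel '[{"dx":0.1,"dy":0,"dz":1,"wx":0,"wy":0,"wz":0,"fingers":-1},{"dx":0.1,"dy":0,"dz":2,"wx":0,"wy":0,"wz":0,"fingers":-1},{"dx":0.1,"dy":0,"dz":2.5,"wx":0,"wy":0,"wz":0,"fingers":-1},{"dx":0.1,"dy":0,"dz":2.8,"wx":0,"wy":0,"wz":0,"fingers":-1},{"dx":0.1,"dy":0,"dz":3.1,"wx":0,"wy":0,"wz":0,"fingers":-1},{"dx":0.1,"dy":0,"dz":3.4,"wx":0,"wy":0,"wz":0,"fingers":-1},{"dx":0.1,"dy":0,"dz":3.7,"wx":0,"wy":0,"wz":0,"fingers":-1},{"dx":0.1,"dy":0,"dz":4,"wx":0,"wy":0,"wz":0,"fingers":-1}]' 60
python3 -c "
from h import *
st();plan(498,-143.2,-13,-43.5)
"
```

```text
time: 16.1
tool_pos: [498.1, -143.9, 54.6]
orientation: [[0.725, -0.688, 0.0], [-0.688, -0.725, 0.0], [-0.0, -0.0, -1.0]]
wrist_force: [-2.3, 1.4, 4.3]
gripper_width: 0.569
t 16.1 pos [ 498.1 -143.9   54.6] yaw x-axis deg -43.5 z [ 0.  0. -1.] F [-2.3  1.4  4.3] w 0.5690444039159683 q [-0.4   0.36 -0.35  0.86  0.    1.93]
d(cm) [-0.06, -0.04, 6.76] w [-0.0, 0.0, 0.0]
```

```bash
python3 -m handwheel '[{"dx":0,"dy":0,"dz":0.2,"wx":0,"wy":0,"wz":0,"fingers":-1},{"dx":0,"dy":0,"dz":0.4,"wx":0,"wy":0,"wz":0,"fingers":-1},{"dx":0,"dy":0,"dz":0.6,"wx":0,"wy":0,"wz":0,"fingers":-1},{"dx":0,"dy":0,"dz":0.8,"wx":0,"wy":0,"wz":0,"fingers":-1},{"dx":0,"dy":0,"dz":0.9,"wx":0,"wy":0,"wz":0,"fingers":-1},{"dx":0,"dy":0,"dz":1,"wx":0,"wy":0,"wz":0,"fingers":-1},{"dx":0,"dy":0,"dz":1.1,"wx":0,"wy":0,"wz":0,"fingers":-1},{"dx":0,"dy":0,"dz":1.1,"wx":0,"wy":0,"wz":0,"fingers":-1}]' 60
python3 -c "
from h import *
o=st();snap('wrist','w10.png')
gearfit('w10.png',o['tool_pos'][2]+37.3,np.array(o['tool_pos'][:2]),o,thr=200,rad=29)
"
```

```text
time: 16.9
tool_pos: [497.7, -143.6, 43.3]
orientation: [[0.726, -0.688, -0.001], [-0.688, -0.726, 0.001], [-0.001, 0.0, -1.0]]
wrist_force: [-2.6, 1.3, -0.4]
gripper_width: 0.57
t 16.9 pos [ 497.7 -143.6   43.3] yaw x-axis deg -43.5 z [-0.001  0.001 -1.   ] F [-2.6  1.3 -0.4] w 0.5698800361223149 q [-0.4   0.37 -0.37  0.83  0.    1.93]
outer r 31.6 at [ 504.6 -143.2]
hole area 248 bore ctr [ 498.3 -144.2] r 11.07 keyway yaw 19.536175220740912 maxr 15.9
```

The gear is on the key, with its underside at about 70 mm and no axial force. I continue down to the shoulder.

```bash
python3 -m handwheel '[{"dx":0,"dy":0,"dz":0.5,"wx":0,"wy":0,"wz":0,"fingers":-1},{"dx":0,"dy":0,"dz":1,"wx":0,"wy":0,"wz":0,"fingers":-1},{"dx":0,"dy":0,"dz":1.5,"wx":0,"wy":0,"wz":0,"fingers":-1},{"dx":0,"dy":0,"dz":2,"wx":0,"wy":0,"wz":0,"fingers":-1},{"dx":0,"dy":0,"dz":2.5,"wx":0,"wy":0,"wz":0,"fingers":-1},{"dx":0,"dy":0,"dz":3,"wx":0,"wy":0,"wz":0,"fingers":-1},{"dx":0,"dy":0,"dz":3.4,"wx":0,"wy":0,"wz":0,"fingers":-1},{"dx":0,"dy":0,"dz":3.4,"wx":0,"wy":0,"wz":0,"fingers":-1}]' 60
python3 -m handwheel '[{"dx":0,"dy":0,"dz":0.1,"wx":0,"wy":0,"wz":0,"fingers":-1},{"dx":0,"dy":0,"dz":0.15,"wx":0,"wy":0,"wz":0,"fingers":-1},{"dx":0,"dy":0,"dz":0.2,"wx":0,"wy":0,"wz":0,"fingers":-1},{"dx":0,"dy":0,"dz":0.25,"wx":0,"wy":0,"wz":0,"fingers":-1},{"dx":0,"dy":0,"dz":0.3,"wx":0,"wy":0,"wz":0,"fingers":-1},{"dx":0,"dy":0,"dz":0.35,"wx":0,"wy":0,"wz":0,"fingers":-1},{"dx":0,"dy":0,"dz":0.4,"wx":0,"wy":0,"wz":0,"fingers":-1},{"dx":0,"dy":0,"dz":0.4,"wx":0,"wy":0,"wz":0,"fingers":-1}]' 60
```

```text
time: 17.75
tool_pos: [497.7, -143.7, 8.6]
orientation: [[0.726, -0.688, -0.001], [-0.688, -0.726, 0.001], [-0.001, 0.0, -1.0]]
wrist_force: [-2.0, 2.6, -3.7]
gripper_width: 0.566
time: 18.55
tool_pos: [497.8, -143.7, 5.8]
orientation: [[0.726, -0.688, -0.001], [-0.688, -0.726, 0.0], [-0.001, 0.0, -1.0]]
wrist_force: [-5.7, 2.6, 1.9]
gripper_width: 0.57
```

```bash
python3 -m handwheel '[{"dx":0,"dy":0,"dz":0,"wx":0,"wy":0,"wz":0,"fingers":0.4},{"dx":0,"dy":0,"dz":0,"wx":0,"wy":0,"wz":0,"fingers":1},{"dx":0,"dy":0,"dz":0,"wx":0,"wy":0,"wz":0,"fingers":1},{"dx":0,"dy":0,"dz":0,"wx":0,"wy":0,"wz":0,"fingers":1},{"dx":0,"dy":0,"dz":-2,"wx":0,"wy":0,"wz":0,"fingers":1},{"dx":0,"dy":0,"dz":-5,"wx":0,"wy":0,"wz":0,"fingers":1},{"dx":0,"dy":0,"dz":-8,"wx":0,"wy":0,"wz":0,"fingers":1},{"dx":0,"dy":0,"dz":-11,"wx":0,"wy":0,"wz":0,"fingers":1}]' 60
python3 -c "
from h import *
snap('wrist','w11.png')
o=st();snap('wrist','w11.png')
for z in (43,53): gearfit('w11.png',z,np.array([498,-143.4]),o,thr=200,rad=29)
plan(562.1,294.1,110,-7)
"
```

```text
time: 19.35
tool_pos: [498.4, -144.1, 116.9]
orientation: [[0.725, -0.688, 0.001], [-0.688, -0.725, -0.0], [0.001, -0.0, -1.0]]
wrist_force: [0.9, 0.4, -0.6]
gripper_width: 1.001
t 19.4 pos [ 501.5 -145.3  122. ] yaw x-axis deg -43.5 z [ 0.008 -0.003 -1.   ] F [ 0.5 -0.6  3.2] w 1.003098144874715 q [-0.4   0.3  -0.25  1.01  0.    1.93]
outer r 25.8 at [ 498.9 -144. ]
outer r 24.8 at [ 501.2 -141.7]
d(cm) [-25.89, -36.04, 0.91] w [-0.0, -0.009, -0.637]
```

```bash
python3 -m handwheel '[{"dx":-2,"dy":-2.7,"dz":0,"wx":0,"wy":0,"wz":0,"fingers":-1},{"dx":-4,"dy":-5.5,"dz":0,"wx":0,"wy":0,"wz":0,"fingers":-1},{"dx":-6,"dy":-8.3,"dz":0,"wx":0,"wy":0,"wz":0,"fingers":-1},{"dx":-8,"dy":-11,"dz":0,"wx":0,"wy":0,"wz":0,"fingers":-1},{"dx":-10,"dy":-14,"dz":0,"wx":0,"wy":0,"wz":0,"fingers":-1},{"dx":-12,"dy":-17,"dz":0,"wx":0,"wy":0,"wz":0,"fingers":-1},{"dx":-14,"dy":-20,"dz":0,"wx":0,"wy":0,"wz":0,"fingers":-1},{"dx":-16,"dy":-22,"dz":0,"wx":0,"wy":0,"wz":0,"fingers":-1}]' 60
python3 -m handwheel '[{"dx":-2,"dy":-2.7,"dz":0,"wx":0,"wy":0,"wz":-0.1,"fingers":-1},{"dx":-4,"dy":-5.5,"dz":0,"wx":0,"wy":0,"wz":-0.2,"fingers":-1},{"dx":-6,"dy":-8.3,"dz":0,"wx":0,"wy":0,"wz":-0.3,"fingers":-1},{"dx":-8,"dy":-11,"dz":0,"wx":0,"wy":0,"wz":-0.4,"fingers":-1},{"dx":-9.9,"dy":-13,"dz":0,"wx":0,"wy":0,"wz":-0.5,"fingers":-1},{"dx":-9.9,"dy":-14,"dz":0,"wx":0,"wy":0,"wz":-0.6,"fingers":-1},{"dx":-9.9,"dy":-14,"dz":0.4,"wx":0,"wy":0,"wz":-0.637,"fingers":-1},{"dx":-9.9,"dy":-14,"dz":0.8,"wx":0,"wy":0,"wz":-0.637,"fingers":-1}]' 60
python3 -c "
from h import *
snap('wrist','w12a.png')
o=st();snap('wrist','w12.png')
plan(562.1,294.1,8,-7)
"
```

```text
time: 20.25
tool_pos: [534.2, 127.8, 115.0]
orientation: [[0.726, -0.688, 0.001], [-0.688, -0.726, 0.0], [0.0, -0.001, -1.0]]
wrist_force: [-0.1, -1.4, -0.4]
gripper_width: 0.001
time: 21.05
tool_pos: [558.0, 296.0, 106.6]
orientation: [[0.993, -0.121, -0.0], [-0.121, -0.993, -0.0], [-0.0, 0.0, -1.0]]
wrist_force: [-0.5, -0.1, -0.5]
gripper_width: 0.0
t 21.1 pos [557.4 295.4 105.9] yaw x-axis deg -7.0 z [-0.002 -0.001 -1.   ] F [-0.3 -0.1 -0.6] w -0.003035988386147415 q [ 0.39  0.53  0.07  1.1  -0.    2.08]
d(cm) [0.51, 0.03, 9.82] w [0.001, 0.002, -0.001]
```

View pics/w12.png

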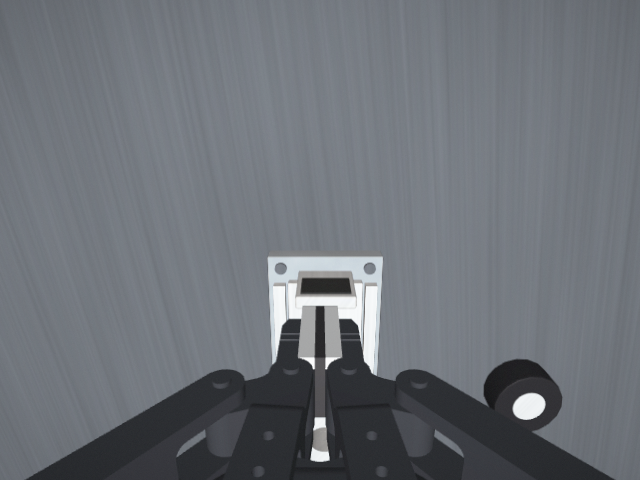

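The closed fingers are at (320,330). The thumb plate is ahead of them, with its dark rear face at (326,284) and its top edge at row 296 to 307. The stop ring is at (522,400).

```bash
python3 -c "
from h import *
o=sensors.get_obs()
P=pix2z('wrist',[[296,296],[356,296],[296,307],[356,307]],57,o);u=np.array([.122,.9925]);print(P.round(1),(P[:,:2]-[545,155.2])@u,(P[:,:2]-[545,155.2])@[.9925,-.122])
p=np.array(o['tool_pos']);R=np.array(o['orientation'])
for z in (-20,-25,-30): print(z,proj('wrist',[p+R@[0,-11,z]],o).round())
plan(562.1,294.1,8,-7)"
```

```text
[[541.6 273.7  57. ]
 [576.  269.4  57. ]
 [540.6 266.7  57. ]
 [575.3 262.4  57. ]] [117.14429436 117.14792608 110.07558929 110.07966959] [-17.87150187  16.78624106 -18.0055611   16.98588174]
-20 [[318. 294.]]
-25 [[318. 299.]]
-30 [[318. 305.]]
d(cm) [0.51, 0.03, 9.82] w [0.001, 0.002, -0.001]
```

```bash
python3 -m handwheel '[{"dx":0.5,"dy":0,"dz":2,"wx":0,"wy":0,"wz":0,"fingers":-1},{"dx":0.5,"dy":0,"dz":4,"wx":0,"wy":0,"wz":0,"fingers":-1},{"dx":0.5,"dy":0,"dz":6,"wx":0,"wy":0,"wz":0,"fingers":-1},{"dx":0.5,"dy":0,"dz":8,"wx":0,"wy":0,"wz":0,"fingers":-1},{"dx":0.5,"dy":0,"dz":9.5,"wx":0,"wy":0,"wz":0,"fingers":-1},{"dx":0.5,"dy":0,"dz":10.3,"wx":0,"wy":0,"wz":0,"fingers":-1},{"dx":0.5,"dy":0,"dz":10.3,"wx":0,"wy":0,"wz":0,"fingers":-1},{"dx":0.5,"dy":0,"dz":10.3,"wx":0,"wy":0,"wz":0,"fingers":-1}]' 60
python3 -m handwheel '[{"dx":0,"dy":0.6,"dz":0,"wx":0,"wy":0,"wz":0,"fingers":-1},{"dx":0,"dy":1.2,"dz":0,"wx":0,"wy":0,"wz":0,"fingers":-1},{"dx":0,"dy":1.8,"dz":0,"wx":0,"wy":0,"wz":0,"fingers":-1},{"dx":0,"dy":2.4,"dz":0,"wx":0,"wy":0,"wz":0,"fingers":-1},{"dx":0,"dy":3,"dz":0,"wx":0,"wy":0,"wz":0,"fingers":-1},{"dx":0,"dy":3.6,"dz":0,"wx":0,"wy":0,"wz":0,"fingers":-1},{"dx":0,"dy":4.2,"dz":0,"wx":0,"wy":0,"wz":0,"fingers":-1},{"dx":0,"dy":4.8,"dz":0,"wx":0,"wy":0,"wz":0,"fingers":-1}]' 60
python3 -c "
from h import *
o=st();p=np.array(o['tool_pos'])[:2]-[545,155.2];print('mag x',p@[.122,.9925],'y',p@[-.9925,.122])"
```

```text
time: 21.95
tool_pos: [563.3, 294.9, 5.2]
orientation: [[0.993, -0.122, 0.001], [-0.122, -0.993, 0.0], [0.001, -0.0, -1.0]]
wrist_force: [-0.8, -0.3, -0.6]
gripper_width: -0.005
time: 22.75
tool_pos: [558.5, 252.0, 5.8]
orientation: [[0.993, -0.119, 0.003], [-0.119, -0.993, 0.011], [0.001, -0.011, -1.0]]
wrist_force: [1.0, 14.5, -2.9]
gripper_width: 0.002
t 22.75 pos [558.5 252.    5.8] yaw x-axis deg -6.9 z [ 0.003  0.011 -1.   ] F [ 1.  14.5 -2.9] w 0.0017837135027300702 q [ 0.32  0.57 -0.15  0.85  0.01  2.01]
mag x 97.76149933233906 y -1.5664474277337217
```

```bash
python3 -m handwheel '[{"dx":0,"dy":0.6,"dz":0,"wx":0,"wy":0,"wz":0,"fingers":-1},{"dx":0,"dy":1.2,"dz":0,"wx":0,"wy":0,"wz":0,"fingers":-1},{"dx":0,"dy":1.8,"dz":0,"wx":0,"wy":0,"wz":0,"fingers":-1},{"dx":0,"dy":2.4,"dz":0,"wx":0,"wy":0,"wz":0,"fingers":-1},{"dx":0,"dy":3,"dz":0,"wx":0,"wy":0,"wz":0,"fingers":-1},{"dx":0,"dy":3.4,"dz":0,"wx":0,"wy":0,"wz":0,"fingers":-1},{"dx":0,"dy":3.7,"dz":0,"wx":0,"wy":0,"wz":0,"fingers":-1},{"dx":0,"dy":3.7,"dz":0,"wx":0,"wy":0,"wz":0,"fingers":-1}]' 60
python3 -c "
from h import *
o=st();p=np.array(o['tool_pos'])[:2]-[545,155.2];print('mag x',p@[.122,.9925],'y',p@[-.9925,.122])
k=proj('side',[[*(np.array([545,155.2])-70*np.array([.122,.9925])),24]]);print(k)
snap('side','s3.png')"
```

```text
time: 23.55
tool_pos: [553.9, 214.1, 5.7]
orientation: [[0.993, -0.12, 0.003], [-0.12, -0.993, 0.008], [0.002, -0.009, -1.0]]
wrist_force: [1.7, 10.3, -1.4]
gripper_width: 0.0
t 23.55 pos [553.9 214.1   5.7] yaw x-axis deg -6.9 z [ 0.003  0.008 -1.   ] F [ 1.7 10.3 -1.4] w 0.0002943978103942387 q [ 0.26  0.54 -0.2   0.82  0.01  1.95]
mag x 59.52219779823819 y -1.6040619626190862
[[274.45061222 260.6567444 ]]
```

```bash
python3 -m handwheel '[{"dx":0,"dy":0.1,"dz":0,"wx":0,"wy":0,"wz":0,"fingers":-1},{"dx":0,"dy":0.2,"dz":0,"wx":0,"wy":0,"wz":0,"fingers":-1},{"dx":0,"dy":0.3,"dz":0,"wx":0,"wy":0,"wz":0,"fingers":-1},{"dx":0,"dy":0.35,"dz":0,"wx":0,"wy":0,"wz":0,"fingers":-1},{"dx":0,"dy":0.4,"dz":0,"wx":0,"wy":0,"wz":0,"fingers":-1},{"dx":0,"dy":0.45,"dz":0,"wx":0,"wy":0,"wz":0,"fingers":-1},{"dx":0,"dy":0.5,"dz":0,"wx":0,"wy":0,"wz":0,"fingers":-1},{"dx":0,"dy":0.5,"dz":0,"wx":0,"wy":0,"wz":0,"fingers":-1}]' 60
python3 -c "
from h import *
o=st();p=np.array(o['tool_pos'])[:2]-[545,155.2];print('mag x',p@[.122,.9925],'y',p@[-.9925,.122])"
```

```text
time: 24.4
tool_pos: [553.5, 211.4, 5.8]
orientation: [[0.993, -0.119, 0.003], [-0.119, -0.993, 0.013], [0.001, -0.013, -1.0]]
wrist_force: [1.8, 15.4, -2.7]
gripper_width: -0.004
t 24.4 pos [553.5 211.4   5.8] yaw x-axis deg -6.8 z [ 0.003  0.013 -1.   ] F [ 1.8 15.4 -2.7] w -0.004129548556036088 q [ 0.25  0.54 -0.21  0.82  0.01  1.94]
mag x 56.841497364759114 y -1.6178593031439346
```

```bash
python3 -m handwheel '[{"dx":0,"dy":0.1,"dz":0,"wx":0,"wy":0,"wz":0,"fingers":-1},{"dx":0,"dy":0.2,"dz":0,"wx":0,"wy":0,"wz":0,"fingers":-1},{"dx":0,"dy":0.3,"dz":0,"wx":0,"wy":0,"wz":0,"fingers":-1},{"dx":0,"dy":0.3,"dz":0,"wx":0,"wy":0,"wz":0,"fingers":-1},{"dx":0,"dy":0.3,"dz":0,"wx":0,"wy":0,"wz":0,"fingers":-1},{"dx":0,"dy":0.3,"dz":0,"wx":0,"wy":0,"wz":0,"fingers":-1},{"dx":0,"dy":0.3,"dz":0,"wx":0,"wy":0,"wz":0,"fingers":-1},{"dx":0,"dy":0.3,"dz":0,"wx":0,"wy":0,"wz":0,"fingers":-1}]' 60
python3 -c "
from h import *
o=st();p=np.array(o['tool_pos'])[:2]-[545,155.2];print('mag x',p@[.122,.9925],'y',p@[-.9925,.122])
c=cams.read_camera('side');cv2.imwrite('pics/s4.png',cv2.resize(c[160:300,220:340],None,fx=4,fy=4)[:,:,::-1])"
```

```text
time: 25.2
tool_pos: [553.6, 211.6, 5.9]
orientation: [[0.993, -0.117, 0.004], [-0.117, -0.993, 0.019], [0.001, -0.019, -1.0]]
wrist_force: [2.3, 24.1, -5.2]
gripper_width: 0.003
t 25.2 pos [553.6 211.6   5.9] yaw x-axis deg -6.7 z [ 0.004  0.019 -1.   ] F [ 2.3 24.1 -5.2] w 0.0029163403613670738 q [ 0.25  0.54 -0.21  0.81  0.02  1.94]
mag x 57.02512144256284 y -1.611714142348702
```

View pics/s4.png

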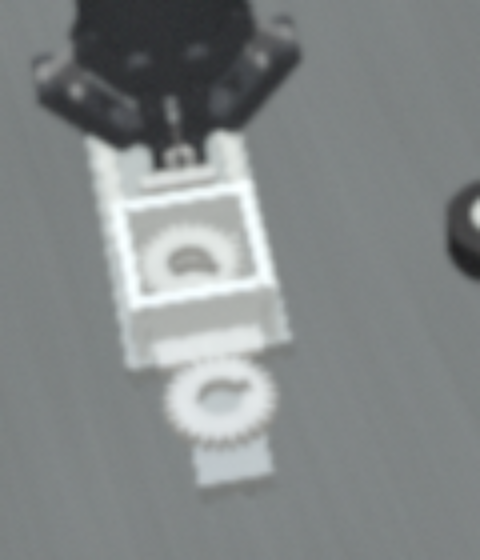

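The pusher is at its stop: the force rose to 24 N with no further travel. The crop shows the fed gear on the landing at (220,398), with its keyway to the right, and another gear still in the well at (190,262). I back off and go to the landing.

```bash
python3 -m handwheel '[{"dx":0,"dy":-1,"dz":0,"wx":0,"wy":0,"wz":0,"fingers":-1},{"dx":0,"dy":-2.5,"dz":0,"wx":0,"wy":0,"wz":0,"fingers":-1},{"dx":0,"dy":-4,"dz":0,"wx":0,"wy":0,"wz":0,"fingers":-1},{"dx":0,"dy":-5.5,"dz":0,"wx":0,"wy":0,"wz":0,"fingers":-1},{"dx":0,"dy":-7,"dz":0,"wx":0,"wy":0,"wz":0,"fingers":-1},{"dx":0,"dy":-8.5,"dz":0,"wx":0,"wy":0,"wz":0,"fingers":-1},{"dx":0,"dy":-9,"dz":0,"wx":0,"wy":0,"wz":0,"fingers":-1},{"dx":0,"dy":-9,"dz":-2,"wx":0,"wy":0,"wz":0,"fingers":-1}]' 60
python3 -m handwheel '[{"dx":0,"dy":0,"dz":-2.5,"wx":0,"wy":0,"wz":0,"fingers":-1},{"dx":0,"dy":0,"dz":-5.5,"wx":0,"wy":0,"wz":0,"fingers":-1},{"dx":0,"dy":1,"dz":-7.5,"wx":0,"wy":0,"wz":0,"fingers":-1},{"dx":0,"dy":4,"dz":-8,"wx":0,"wy":0,"wz":0,"fingers":-0.5},{"dx":0,"dy":8,"dz":-8,"wx":0,"wy":0,"wz":0,"fingers":0},{"dx":0,"dy":12,"dz":-8,"wx":0,"wy":0,"wz":0,"fingers":1},{"dx":0,"dy":16,"dz":-8,"wx":0,"wy":0,"wz":0,"fingers":1},{"dx":0,"dy":20,"dz":-8,"wx":0,"wy":0,"wz":0,"fingers":1}]' 60
python3 -c "
from h import *
st();plan(537,86,100,-7)"
```

```text
time: 26.05
tool_pos: [559.4, 290.6, 21.3]
orientation: [[0.993, -0.121, -0.007], [-0.121, -0.993, -0.004], [-0.006, 0.005, -1.0]]
wrist_force: [-0.9, -0.5, -0.0]
gripper_width: -0.003
time: 26.85
tool_pos: [536.7, 90.9, 104.0]
orientation: [[0.992, -0.122, -0.002], [-0.122, -0.992, -0.002], [-0.002, 0.002, -1.0]]
wrist_force: [0.8, -1.3, 0.6]
gripper_width: 0.848
t 26.85 pos [536.7  90.9 104. ] yaw x-axis deg -7.0 z [-0.002 -0.002 -1.   ] F [ 0.8 -1.3  0.6] w 0.8478002755799527 q [ 0.05  0.37 -0.2   1.   -0.    1.75]
d(cm) [0.09, 0.48, 0.4] w [0.002, 0.002, -0.0]
```

```bash
python3 -m handwheel '[{"dx":0,"dy":0.2,"dz":0.3,"wx":0,"wy":0,"wz":0,"fingers":1},{"dx":0,"dy":0.2,"dz":0.3,"wx":0,"wy":0,"wz":0,"fingers":1},{"dx":0,"dy":0.2,"dz":0.3,"wx":0,"wy":0,"wz":0,"fingers":1},{"dx":0,"dy":0.2,"dz":0.3,"wx":0,"wy":0,"wz":0,"fingers":1},{"dx":0,"dy":0.2,"dz":0.3,"wx":0,"wy":0,"wz":0,"fingers":1},{"dx":0,"dy":0.2,"dz":0.3,"wx":0,"wy":0,"wz":0,"fingers":1},{"dx":0,"dy":0.2,"dz":0.3,"wx":0,"wy":0,"wz":0,"fingers":1},{"dx":0,"dy":0.2,"dz":0.3,"wx":0,"wy":0,"wz":0,"fingers":1}]' 60
python3 -c "
from h import *
o=st();snap('wrist','w13.png'); gearfit('w13.png',24,[537,86],o,thr=205,rad=30)
for z in (24,34): print('well',z);gearfit('w13.png',z,[545,155.2],o,thr=205,rad=27)
plan(537.3,86,-13.5,-7)"
```

```text
time: 27.65
tool_pos: [538.0, 91.7, 101.6]
orientation: [[0.993, -0.121, 0.0], [-0.121, -0.993, 0.0], [0.0, -0.0, -1.0]]
wrist_force: [0.0, -0.1, -0.3]
gripper_width: 0.999
t 27.65 pos [538.   91.7 101.6] yaw x-axis deg -7.0 z [ 0.  0. -1.] F [ 0.  -0.1 -0.3] w 0.9991490145358847 q [ 0.05  0.37 -0.2   1.    0.    1.74]
outer r 25.7 at [536.1  86.6]
hole area 419 bore ctr [536.1  85.9] r 11.02 keyway yaw 11.44173701702423 maxr 16.0
well 24
outer r 26.9 at [544.1 156.5]
hole area 463 bore ctr [543.9 155.7] r 11.58 keyway yaw -37.36491268131831 maxr 16.8
well 34
outer r 25.8 at [544.3 157.1]
hole area 426 bore ctr [544.1 156.4] r 11.11 keyway yaw -37.410536014397664 maxr 16.1
d(cm) [-0.0, 0.57, 11.51] w [-0.0, -0.0, 0.001]
```

The well's top gear fits at 34 mm, so two more gears remain and there are four in all. The fed gear is at (536,86) with its keyway at 11.4°.

```bash
python3 -m handwheel '[{"dx":-0.1,"dy":0.57,"dz":3,"wx":0,"wy":0,"wz":0,"fingers":1},{"dx":-0.1,"dy":0.57,"dz":6,"wx":0,"wy":0,"wz":0,"fingers":1},{"dx":-0.1,"dy":0.57,"dz":8,"wx":0,"wy":0,"wz":0,"fingers":1},{"dx":-0.1,"dy":0.57,"dz":10,"wx":0,"wy":0,"wz":0,"fingers":1},{"dx":-0.1,"dy":0.57,"dz":11,"wx":0,"wy":0,"wz":0,"fingers":1},{"dx":-0.1,"dy":0.57,"dz":11.5,"wx":0,"wy":0,"wz":0,"fingers":1},{"dx":-0.1,"dy":0.57,"dz":11.5,"wx":0,"wy":0,"wz":0,"fingers":0.5},{"dx":-0.1,"dy":0.57,"dz":11.5,"wx":0,"wy":0,"wz":0,"fingers":0.5}]' 60
python3 -m handwheel '[{"dx":0,"dy":0,"dz":0,"wx":0,"wy":0,"wz":0,"fingers":0.4},{"dx":0,"dy":0,"dz":0,"wx":0,"wy":0,"wz":0,"fingers":0.3},{"dx":0,"dy":0,"dz":0,"wx":0,"wy":0,"wz":0,"fingers":0.2},{"dx":0,"dy":0,"dz":0,"wx":0,"wy":0,"wz":0,"fingers":0.1},{"dx":0,"dy":0,"dz":0,"wx":0,"wy":0,"wz":0,"fingers":-0.2},{"dx":0,"dy":0,"dz":0,"wx":0,"wy":0,"wz":0,"fingers":-1},{"dx":0,"dy":0,"dz":0,"wx":0,"wy":0,"wz":0,"fingers":-1},{"dx":0,"dy":0,"dz":0,"wx":0,"wy":0,"wz":0,"fingers":-1}]' 60
python3 -m handwheel '[{"dx":0,"dy":0,"dz":-0.5,"wx":0,"wy":0,"wz":0,"fingers":-1},{"dx":0,"dy":0,"dz":-1.5,"wx":0,"wy":0,"wz":0,"fingers":-1},{"dx":0,"dy":0,"dz":-3,"wx":0,"wy":0,"wz":0,"fingers":-1},{"dx":0,"dy":0,"dz":-5,"wx":0,"wy":0,"wz":0,"fingers":-1},{"dx":0,"dy":0,"dz":-7,"wx":0,"wy":0,"wz":0,"fingers":-1},{"dx":0,"dy":0,"dz":-9,"wx":0,"wy":0,"wz":0,"fingers":-1},{"dx":0,"dy":0,"dz":-11,"wx":0,"wy":0,"wz":0,"fingers":-1},{"dx":0,"dy":0,"dz":-11.2,"wx":0,"wy":0,"wz":0,"fingers":-1}]' 60
cat >> h.py <<'E'
def held(fn,dz=37.3,thr=205):
    snap('wrist','tmp.png'); o=st(); snap('wrist',fn)
    gearfit(fn,o['tool_pos'][2]+dz,np.array(o['tool_pos'][:2]),o,thr=thr,rad=29)
E
python3 -c "
from h import *
held('w14.png')"
```

```text
time: 28.5
tool_pos: [537.2, 86.0, -12.5]
orientation: [[0.993, -0.122, 0.002], [-0.122, -0.993, 0.0], [0.001, -0.0, -1.0]]
wrist_force: [0.5, 0.2, -0.0]
gripper_width: 0.754
time: 29.3
tool_pos: [536.6, 86.0, -12.2]
orientation: [[0.993, -0.121, 0.001], [-0.121, -0.993, 0.0], [0.001, -0.0, -1.0]]
wrist_force: [-3.0, 0.3, 7.3]
gripper_width: 0.567
time: 30.1
tool_pos: [538.6, 86.0, 101.7]
orientation: [[0.993, -0.122, 0.006], [-0.122, -0.993, 0.0], [0.005, -0.001, -1.0]]
wrist_force: [-0.4, -0.1, -1.2]
gripper_width: 0.565
t 30.15 pos [537.9  86.  100.5] yaw x-axis deg -7.0 z [ 0.004  0.    -1.   ] F [-0.6 -0.8 -1.5] w 0.5673774078966006 q [ 0.04  0.37 -0.21  0.99  0.    1.73]
outer r 25.4 at [538.6  87.4]
hole area 424 bore ctr [538.6  86.8] r 11.09 keyway yaw 11.429778329731349 maxr 15.9
```

```bash
python3 -c "
from h import *
plan(498,-143.4,95,1.8)"
```

```text
d(cm) [-1.07, 23.24, 0.4] w [-0.0, -0.002, -0.153]
```

```bash
python3 -m handwheel '[{"dx":0,"dy":2,"dz":0,"wx":0,"wy":0,"wz":-0.03,"fingers":-1},{"dx":-0.3,"dy":5,"dz":0,"wx":0,"wy":0,"wz":-0.06,"fingers":-1},{"dx":-0.5,"dy":9,"dz":0,"wx":0,"wy":0,"wz":-0.09,"fingers":-1},{"dx":-0.8,"dy":13,"dz":0,"wx":0,"wy":0,"wz":-0.12,"fingers":-1},{"dx":-1,"dy":17,"dz":0,"wx":0,"wy":0,"wz":-0.153,"fingers":-1},{"dx":-1.1,"dy":20.5,"dz":0.3,"wx":0,"wy":0,"wz":-0.153,"fingers":-1},{"dx":-1.1,"dy":23.2,"dz":0.4,"wx":0,"wy":0,"wz":-0.153,"fingers":-1},{"dx":-1.1,"dy":23.2,"dz":0.4,"wx":0,"wy":0,"wz":-0.153,"fingers":-1}]' 60
python3 -c "
from h import *
held('w15.png',36.2)
plan(498,-143.4,55,1.8)"
```

```text
time: 31.0
tool_pos: [495.8, -145.8, 93.0]
orientation: [[1.0, 0.026, -0.002], [0.026, -1.0, -0.0], [-0.002, 0.0, -1.0]]
wrist_force: [0.1, 1.2, -1.0]
gripper_width: 0.567
t 31.05 pos [ 495.9 -143.9   93.1] yaw x-axis deg 1.6 z [-0.002  0.001 -1.   ] F [ 0.   0.4 -1.5] w 0.5662305840975791 q [-0.41  0.33 -0.29  0.95  0.    1.14]
outer r 28.2 at [ 495.  -141.1]
hole area 423 bore ctr [ 496.7 -143.8] r 11.09 keyway yaw 20.268185322097523 maxr 16.0
d(cm) [0.2, 0.07, 3.83] w [-0.002, 0.002, -0.002]
```

```bash
python3 -m handwheel '[{"dx":0.15,"dy":0,"dz":1,"wx":0,"wy":0,"wz":0,"fingers":-1},{"dx":0.15,"dy":0,"dz":2,"wx":0,"wy":0,"wz":0,"fingers":-1},{"dx":0.15,"dy":0,"dz":2.5,"wx":0,"wy":0,"wz":0,"fingers":-1},{"dx":0.15,"dy":0,"dz":2.8,"wx":0,"wy":0,"wz":0,"fingers":-1},{"dx":0.15,"dy":0,"dz":3,"wx":0,"wy":0,"wz":0,"fingers":-1},{"dx":0.15,"dy":0,"dz":3.2,"wx":0,"wy":0,"wz":0,"fingers":-1},{"dx":0.15,"dy":0,"dz":3.4,"wx":0,"wy":0,"wz":0,"fingers":-1},{"dx":0.15,"dy":0,"dz":3.6,"wx":0,"wy":0,"wz":0,"fingers":-1}]' 60
python3 -m handwheel '[{"dx":0,"dy":0,"dz":0.2,"wx":0,"wy":0,"wz":0,"fingers":-1},{"dx":0,"dy":0,"dz":0.4,"wx":0,"wy":0,"wz":0,"fingers":-1},{"dx":0,"dy":0,"dz":0.6,"wx":0,"wy":0,"wz":0,"fingers":-1},{"dx":0,"dy":0,"dz":0.8,"wx":0,"wy":0,"wz":0,"fingers":-1},{"dx":0,"dy":0,"dz":1,"wx":0,"wy":0,"wz":0,"fingers":-1},{"dx":0,"dy":0,"dz":1.2,"wx":0,"wy":0,"wz":0,"fingers":-1},{"dx":0,"dy":0,"dz":1.4,"wx":0,"wy":0,"wz":0,"fingers":-1},{"dx":0,"dy":0,"dz":1.4,"wx":0,"wy":0,"wz":0,"fingers":-1}]' 60
```

```text
time: 31.9
tool_pos: [498.9, -143.1, 58.7]
orientation: [[1.0, 0.031, 0.001], [0.031, -1.0, -0.0], [0.001, 0.0, -1.0]]
wrist_force: [-0.5, 0.2, -1.2]
gripper_width: 0.569
time: 32.7
tool_pos: [497.5, -143.2, 43.9]
orientation: [[1.0, 0.031, -0.002], [0.031, -1.0, -0.0], [-0.002, 0.0, -1.0]]
wrist_force: [-4.7, -3.5, -1.5]
gripper_width: 0.566
```

```bash
python3 -m handwheel '[{"dx":0,"dy":0,"dz":0.4,"wx":0,"wy":0,"wz":0,"fingers":-1},{"dx":0,"dy":0,"dz":0.8,"wx":0,"wy":0,"wz":0,"fingers":-1},{"dx":0,"dy":0,"dz":1.2,"wx":0,"wy":0,"wz":0,"fingers":-1},{"dx":0,"dy":0,"dz":1.6,"wx":0,"wy":0,"wz":0,"fingers":-1},{"dx":0,"dy":0,"dz":2,"wx":0,"wy":0,"wz":0,"fingers":-1},{"dx":0,"dy":0,"dz":2.3,"wx":0,"wy":0,"wz":0,"fingers":-1},{"dx":0,"dy":0,"dz":2.5,"wx":0,"wy":0,"wz":0,"fingers":-1},{"dx":0,"dy":0,"dz":2.6,"wx":0,"wy":0,"wz":0,"fingers":-1}]' 60
python3 -m handwheel '[{"dx":0,"dy":0,"dz":0.05,"wx":0,"wy":0,"wz":0,"fingers":-1},{"dx":0,"dy":0,"dz":0.1,"wx":0,"wy":0,"wz":0,"fingers":-1},{"dx":0,"dy":0,"dz":0.15,"wx":0,"wy":0,"wz":0,"fingers":-1},{"dx":0,"dy":0,"dz":0.2,"wx":0,"wy":0,"wz":0,"fingers":-1},{"dx":0,"dy":0,"dz":0.2,"wx":0,"wy":0,"wz":0,"fingers":-1},{"dx":0,"dy":0,"dz":0.2,"wx":0,"wy":0,"wz":0,"fingers":-1},{"dx":0,"dy":0,"dz":0.2,"wx":0,"wy":0,"wz":0,"fingers":-1},{"dx":0,"dy":0,"dz":0.2,"wx":0,"wy":0,"wz":0,"fingers":-1}]' 60
```

```text
time: 33.5
tool_pos: [497.5, -143.2, 18.1]
orientation: [[1.0, 0.031, -0.002], [0.031, -1.0, -0.0], [-0.002, 0.0, -1.0]]
wrist_force: [-4.9, -3.2, 1.8]
gripper_width: 0.568
time: 34.3
tool_pos: [497.6, -143.3, 16.8]
orientation: [[1.0, 0.031, -0.002], [0.031, -1.0, -0.001], [-0.002, 0.001, -1.0]]
wrist_force: [-6.7, -1.9, 5.7]
gripper_width: 0.565
```

```bash
python3 -m handwheel '[{"dx":0,"dy":0,"dz":0,"wx":0,"wy":0,"wz":0,"fingers":0.4},{"dx":0,"dy":0,"dz":0,"wx":0,"wy":0,"wz":0,"fingers":1},{"dx":0,"dy":0,"dz":0,"wx":0,"wy":0,"wz":0,"fingers":1},{"dx":0,"dy":0,"dz":0,"wx":0,"wy":0,"wz":0,"fingers":1},{"dx":0,"dy":0,"dz":-2,"wx":0,"wy":0,"wz":0,"fingers":1},{"dx":0,"dy":0,"dz":-5,"wx":0,"wy":0,"wz":0,"fingers":1},{"dx":0,"dy":0,"dz":-8,"wx":0,"wy":0,"wz":0,"fingers":1},{"dx":0,"dy":0,"dz":-10,"wx":0,"wy":0,"wz":0,"fingers":1}]' 60
python3 -c "
from h import *
snap('wrist','tmp.png');snap('wrist','tmp.png')
o=st();snap('wrist','w16.png')
gearfit('w16.png',53,np.array([498,-143.4]),o,thr=205,rad=29)
plan(562.3,295.5,105,-7)"
```

```text
time: 35.1
tool_pos: [499.9, -143.2, 118.8]
orientation: [[1.0, 0.031, 0.003], [0.031, -1.0, -0.001], [0.003, 0.001, -1.0]]
wrist_force: [-0.5, -0.5, 0.2]
gripper_width: 1.0
t 35.2 pos [ 501.5 -143.9  119.8] yaw x-axis deg 1.8 z [ 0.007 -0.002 -1.   ] F [ 0.4 -0.2  0.2] w 0.9956486284275251 q [-0.4   0.31 -0.25  1.01  0.    1.14]
outer r 25.8 at [ 498.  -142.6]
d(cm) [7.55, -43.69, 1.27] w [0.001, -0.004, 0.153]
```

Outer radius 25.8 mm at a height of 53 mm: gear two lies flat. Now the second feed.

```bash
python3 -m handwheel '[{"dx":0.4,"dy":-3,"dz":0,"wx":0,"wy":0,"wz":0,"fingers":-1},{"dx":0.8,"dy":-6,"dz":0,"wx":0,"wy":0,"wz":0,"fingers":-1},{"dx":1.4,"dy":-9,"dz":0,"wx":0,"wy":0,"wz":0,"fingers":-1},{"dx":2,"dy":-13,"dz":0,"wx":0,"wy":0,"wz":0,"fingers":-1},{"dx":2.5,"dy":-17,"dz":0,"wx":0,"wy":0,"wz":0,"fingers":-1},{"dx":3,"dy":-21,"dz":0,"wx":0,"wy":0,"wz":0,"fingers":-1},{"dx":3.5,"dy":-24,"dz":0,"wx":0,"wy":0,"wz":0,"fingers":-1},{"dx":4,"dy":-27,"dz":0,"wx":0,"wy":0,"wz":0,"fingers":-1}]' 60
python3 -m handwheel '[{"dx":0.6,"dy":-3,"dz":0,"wx":0,"wy":0,"wz":0.03,"fingers":-1},{"dx":1.2,"dy":-6,"dz":0,"wx":0,"wy":0,"wz":0.06,"fingers":-1},{"dx":1.8,"dy":-9,"dz":0,"wx":0,"wy":0,"wz":0.1,"fingers":-1},{"dx":2.5,"dy":-12,"dz":0,"wx":0,"wy":0,"wz":0.153,"fingers":-1},{"dx":3,"dy":-14.5,"dz":0,"wx":0,"wy":0,"wz":0.153,"fingers":-1},{"dx":3.7,"dy":-16.7,"dz":0,"wx":0,"wy":0,"wz":0.153,"fingers":-1},{"dx":3.7,"dy":-16.7,"dz":1,"wx":0,"wy":0,"wz":0.153,"fingers":-1},{"dx":3.7,"dy":-16.7,"dz":1.5,"wx":0,"wy":0,"wz":0.153,"fingers":-1}]' 60
python3 -c "
from h import *
snap('side','tmp.png');snap('side','tmp.png')
st();plan(562.3,295.5,4,-7)"
```

```text
time: 36.05
tool_pos: [529.1, 129.7, 114.8]
orientation: [[0.999, 0.032, -0.003], [0.032, -0.999, -0.0], [-0.003, 0.0, -1.0]]
wrist_force: [0.1, 0.2, -0.5]
gripper_width: 0.002
time: 36.85
tool_pos: [560.7, 295.7, 98.8]
orientation: [[0.993, -0.121, -0.003], [-0.121, -0.993, -0.002], [-0.003, 0.002, -1.0]]
wrist_force: [-0.1, -1.0, -0.4]
gripper_width: 0.002
t 36.95 pos [560.2 294.6  99.1] yaw x-axis deg -7.0 z [-0.004 -0.002 -1.   ] F [-0.1 -0.8  0.2] w -0.004189956229735723 q [ 0.38  0.54  0.07  1.1  -0.    2.08]
d(cm) [0.23, -0.14, 9.51] w [0.003, 0.004, -0.001]
```

```bash
python3 -m handwheel '[{"dx":0.2,"dy":0,"dz":2,"wx":0,"wy":0,"wz":0,"fingers":-1},{"dx":0.2,"dy":0,"dz":4,"wx":0,"wy":0,"wz":0,"fingers":-1},{"dx":0.2,"dy":0,"dz":6,"wx":0,"wy":0,"wz":0,"fingers":-1},{"dx":0.2,"dy":0,"dz":8,"wx":0,"wy":0,"wz":0,"fingers":-1},{"dx":0.2,"dy":0,"dz":9,"wx":0,"wy":0,"wz":0,"fingers":-1},{"dx":0.2,"dy":0,"dz":9.4,"wx":0,"wy":0,"wz":0,"fingers":-1},{"dx":0.2,"dy":0,"dz":9.4,"wx":0,"wy":0,"wz":0,"fingers":-1},{"dx":0.2,"dy":0,"dz":9.4,"wx":0,"wy":0,"wz":0,"fingers":-1}]' 60
python3 -m handwheel '[{"dx":0,"dy":0.6,"dz":0,"wx":0,"wy":0,"wz":0,"fingers":-1},{"dx":0,"dy":1.2,"dz":0,"wx":0,"wy":0,"wz":0,"fingers":-1},{"dx":0,"dy":1.8,"dz":0,"wx":0,"wy":0,"wz":0,"fingers":-1},{"dx":0,"dy":2.4,"dz":0,"wx":0,"wy":0,"wz":0,"fingers":-1},{"dx":0,"dy":3,"dz":0,"wx":0,"wy":0,"wz":0,"fingers":-1},{"dx":0,"dy":3.6,"dz":0,"wx":0,"wy":0,"wz":0,"fingers":-1},{"dx":0,"dy":4.2,"dz":0,"wx":0,"wy":0,"wz":0,"fingers":-1},{"dx":0,"dy":4.8,"dz":0,"wx":0,"wy":0,"wz":0,"fingers":-1}]' 60
python3 -m handwheel '[{"dx":0,"dy":0.6,"dz":0,"wx":0,"wy":0,"wz":0,"fingers":-1},{"dx":0,"dy":1.2,"dz":0,"wx":0,"wy":0,"wz":0,"fingers":-1},{"dx":0,"dy":1.8,"dz":0,"wx":0,"wy":0,"wz":0,"fingers":-1},{"dx":0,"dy":2.4,"dz":0,"wx":0,"wy":0,"wz":0,"fingers":-1},{"dx":0,"dy":3,"dz":0,"wx":0,"wy":0,"wz":0,"fingers":-1},{"dx":0,"dy":3.5,"dz":0,"wx":0,"wy":0,"wz":0,"fingers":-1},{"dx":0,"dy":3.9,"dz":0,"wx":0,"wy":0,"wz":0,"fingers":-1},{"dx":0,"dy":4.1,"dz":0,"wx":0,"wy":0,"wz":0,"fingers":-1}]' 60
python3 -m handwheel '[{"dx":0,"dy":0.1,"dz":0,"wx":0,"wy":0,"wz":0,"fingers":-1},{"dx":0,"dy":0.2,"dz":0,"wx":0,"wy":0,"wz":0,"fingers":-1},{"dx":0,"dy":0.3,"dz":0,"wx":0,"wy":0,"wz":0,"fingers":-1},{"dx":0,"dy":0.3,"dz":0,"wx":0,"wy":0,"wz":0,"fingers":-1},{"dx":0,"dy":0.3,"dz":0,"wx":0,"wy":0,"wz":0,"fingers":-1},{"dx":0,"dy":0.3,"dz":0,"wx":0,"wy":0,"wz":0,"fingers":-1},{"dx":0,"dy":0.3,"dz":0,"wx":0,"wy":0,"wz":0,"fingers":-1},{"dx":0,"dy":0.3,"dz":0,"wx":0,"wy":0,"wz":0,"fingers":-1}]' 60
python3 -c "
from h import *
o=st();p=np.array(o['tool_pos'])[:2]-[545,155.2];print('mag x',p@[.122,.9925],'y',p@[-.9925,.122])"
```

```text
time: 37.75
tool_pos: [564.9, 296.0, 8.7]
orientation: [[0.993, -0.122, 0.002], [-0.122, -0.993, 0.001], [0.001, -0.001, -1.0]]
wrist_force: [-0.2, 0.1, 0.3]
gripper_width: 0.0
time: 38.55
tool_pos: [559.3, 252.1, 8.6]
orientation: [[0.993, -0.12, 0.002], [-0.12, -0.993, 0.009], [0.001, -0.009, -1.0]]
wrist_force: [1.4, 11.5, -1.8]
gripper_width: 0.004
time: 39.35
tool_pos: [554.3, 211.5, 8.5]
orientation: [[0.993, -0.12, 0.002], [-0.12, -0.993, 0.009], [0.001, -0.009, -1.0]]
wrist_force: [0.7, 11.3, -1.2]
gripper_width: -0.003
time: 40.15
tool_pos: [554.3, 211.3, 8.6]
orientation: [[0.993, -0.118, 0.003], [-0.118, -0.993, 0.014], [0.001, -0.014, -1.0]]
wrist_force: [2.2, 17.5, -3.2]
gripper_width: -0.001
t 40.15 pos [554.3 211.3   8.6] yaw x-axis deg -6.8 z [ 0.003  0.014 -1.   ] F [ 2.2 17.5 -3.2] w -0.0006873494140472077 q [ 0.25  0.54 -0.2   0.83  0.01  1.94]
mag x 56.853620091396536 y -2.4006074309381558
```

At the stop again, at 56.9. I back off, go over to the landing and measure.

```bash
python3 -m handwheel '[{"dx":0,"dy":-1,"dz":0,"wx":0,"wy":0,"wz":0,"fingers":-1},{"dx":0,"dy":-2.5,"dz":0,"wx":0,"wy":0,"wz":0,"fingers":-1},{"dx":0,"dy":-4,"dz":0,"wx":0,"wy":0,"wz":0,"fingers":-1},{"dx":0,"dy":-5.5,"dz":0,"wx":0,"wy":0,"wz":0,"fingers":-1},{"dx":0,"dy":-7,"dz":0,"wx":0,"wy":0,"wz":0,"fingers":-1},{"dx":0,"dy":-8.5,"dz":0,"wx":0,"wy":0,"wz":0,"fingers":-1},{"dx":0,"dy":-9,"dz":0,"wx":0,"wy":0,"wz":0,"fingers":-1},{"dx":0,"dy":-9,"dz":-2,"wx":0,"wy":0,"wz":0,"fingers":-1}]' 60
python3 -m handwheel '[{"dx":0,"dy":0,"dz":-2.5,"wx":0,"wy":0,"wz":0,"fingers":-1},{"dx":0,"dy":0,"dz":-5.5,"wx":0,"wy":0,"wz":0,"fingers":-1},{"dx":0,"dy":1,"dz":-7.5,"wx":0,"wy":0,"wz":0,"fingers":-1},{"dx":0,"dy":4,"dz":-8,"wx":0,"wy":0,"wz":0,"fingers":-0.5},{"dx":0,"dy":8,"dz":-8,"wx":0,"wy":0,"wz":0,"fingers":0},{"dx":0,"dy":12,"dz":-8,"wx":0,"wy":0,"wz":0,"fingers":1},{"dx":0,"dy":16,"dz":-8,"wx":0,"wy":0,"wz":0,"fingers":1},{"dx":0,"dy":20,"dz":-8,"wx":0,"wy":0,"wz":0,"fingers":1}]' 60
python3 -m handwheel '[{"dx":0,"dy":0.6,"dz":0.3,"wx":0,"wy":0,"wz":0,"fingers":1},{"dx":0,"dy":0.6,"dz":0.3,"wx":0,"wy":0,"wz":0,"fingers":1},{"dx":0,"dy":0.6,"dz":0.3,"wx":0,"wy":0,"wz":0,"fingers":1},{"dx":0,"dy":0.6,"dz":0.3,"wx":0,"wy":0,"wz":0,"fingers":1},{"dx":0,"dy":0.6,"dz":0.3,"wx":0,"wy":0,"wz":0,"fingers":1},{"dx":0,"dy":0.6,"dz":0.3,"wx":0,"wy":0,"wz":0,"fingers":1},{"dx":0,"dy":0.6,"dz":0.3,"wx":0,"wy":0,"wz":0,"fingers":1},{"dx":0,"dy":0.6,"dz":0.3,"wx":0,"wy":0,"wz":0,"fingers":1}]' 60
python3 -c "
from h import *
o=st();snap('wrist','w17.png'); gearfit('w17.png',24,[537,86],o,thr=205,rad=30)
for z in (24,): print('well',z);gearfit('w17.png',z,[545,155.2],o,thr=205,rad=27)
plan(537,86,-12.5,-7)"
```

```text
time: 40.95
tool_pos: [560.9, 292.7, 24.6]
orientation: [[0.993, -0.121, -0.006], [-0.121, -0.993, -0.004], [-0.006, 0.005, -1.0]]
wrist_force: [-0.2, -0.5, -0.0]
gripper_width: 0.001
time: 41.75
tool_pos: [538.2, 92.9, 107.3]
orientation: [[0.992, -0.122, -0.001], [-0.122, -0.992, -0.002], [-0.001, 0.002, -1.0]]
wrist_force: [0.0, -0.2, 0.7]
gripper_width: 0.846
time: 42.55
tool_pos: [538.8, 89.8, 104.6]
orientation: [[0.993, -0.121, 0.0], [-0.121, -0.993, 0.0], [0.0, -0.0, -1.0]]
wrist_force: [0.4, -0.3, 0.5]
gripper_width: 0.997
t 42.55 pos [538.8  89.8 104.6] yaw x-axis deg -7.0 z [ 0.  0. -1.] F [ 0.4 -0.3  0.5] w 0.9965379526867509 q [ 0.05  0.37 -0.2   1.    0.    1.74]
outer r 25.8 at [535.7  86.7]
hole area 418 bore ctr [535.6  86.1] r 11.0 keyway yaw -13.385338421839322 maxr 16.1
well 24
outer r 25.7 at [543.2 157.9]
hole area 427 bore ctr [543.  157.3] r 11.13 keyway yaw -42.490276747826215 maxr 16.1
d(cm) [-0.13, 0.39, 11.71] w [-0.0, -0.0, 0.001]
```

```bash
python3 -m handwheel '[{"dx":-0.2,"dy":0.39,"dz":3,"wx":0,"wy":0,"wz":0,"fingers":1},{"dx":-0.2,"dy":0.39,"dz":6,"wx":0,"wy":0,"wz":0,"fingers":1},{"dx":-0.2,"dy":0.39,"dz":8,"wx":0,"wy":0,"wz":0,"fingers":1},{"dx":-0.2,"dy":0.39,"dz":10,"wx":0,"wy":0,"wz":0,"fingers":1},{"dx":-0.2,"dy":0.39,"dz":11,"wx":0,"wy":0,"wz":0,"fingers":1},{"dx":-0.2,"dy":0.39,"dz":11.7,"wx":0,"wy":0,"wz":0,"fingers":1},{"dx":-0.2,"dy":0.39,"dz":11.7,"wx":0,"wy":0,"wz":0,"fingers":0.5},{"dx":-0.2,"dy":0.39,"dz":11.7,"wx":0,"wy":0,"wz":0,"fingers":0.5}]' 60
python3 -m handwheel '[{"dx":0,"dy":0,"dz":0,"wx":0,"wy":0,"wz":0,"fingers":0.4},{"dx":0,"dy":0,"dz":0,"wx":0,"wy":0,"wz":0,"fingers":0.3},{"dx":0,"dy":0,"dz":0,"wx":0,"wy":0,"wz":0,"fingers":0.2},{"dx":0,"dy":0,"dz":0,"wx":0,"wy":0,"wz":0,"fingers":0.1},{"dx":0,"dy":0,"dz":0,"wx":0,"wy":0,"wz":0,"fingers":-0.2},{"dx":0,"dy":0,"dz":0,"wx":0,"wy":0,"wz":0,"fingers":-1},{"dx":0,"dy":0,"dz":0,"wx":0,"wy":0,"wz":0,"fingers":-1},{"dx":0,"dy":0,"dz":0,"wx":0,"wy":0,"wz":0,"fingers":-1}]' 60
python3 -m handwheel '[{"dx":0,"dy":0,"dz":-0.5,"wx":0,"wy":0,"wz":0,"fingers":-1},{"dx":0,"dy":0,"dz":-1.5,"wx":0,"wy":0,"wz":0,"fingers":-1},{"dx":0,"dy":0,"dz":-3,"wx":0,"wy":0,"wz":0,"fingers":-1},{"dx":0,"dy":0,"dz":-5,"wx":0,"wy":0,"wz":0,"fingers":-1},{"dx":0,"dy":0,"dz":-7,"wx":0,"wy":0,"wz":0,"fingers":-1},{"dx":0,"dy":0,"dz":-9,"wx":0,"wy":0,"wz":0,"fingers":-1},{"dx":0,"dy":0,"dz":-11,"wx":0,"wy":0,"wz":0,"fingers":-1},{"dx":0,"dy":0,"dz":-11.2,"wx":0,"wy":0,"wz":0,"fingers":-1}]' 60
python3 -c "
from h import *
held('w18.png')
plan(498,-143.4,96,26.6)"
```

```text
time: 43.4
tool_pos: [537.0, 85.9, -11.7]
orientation: [[0.993, -0.122, 0.001], [-0.122, -0.993, 0.0], [0.001, -0.0, -1.0]]
wrist_force: [1.3, -0.5, 0.5]
gripper_width: 0.749
time: 44.2
tool_pos: [536.5, 85.9, -11.3]
orientation: [[0.993, -0.122, 0.001], [-0.122, -0.993, 0.0], [0.001, -0.0, -1.0]]
wrist_force: [-1.6, -0.3, 6.7]
gripper_width: 0.571
time: 45.0
tool_pos: [538.7, 86.0, 102.8]
orientation: [[0.993, -0.122, 0.006], [-0.122, -0.993, 0.0], [0.006, -0.001, -1.0]]
wrist_force: [0.1, 0.1, -2.2]
gripper_width: 0.562
t 45.05 pos [538.   86.  101.5] yaw x-axis deg -7.0 z [ 0.004  0.    -1.   ] F [ 0.5 -0.3 -0.5] w 0.5641472634482294 q [ 0.04  0.37 -0.21  0.99  0.    1.73]
outer r 25.2 at [538.8  88.1]
hole area 418 bore ctr [538.7  87.5] r 11.01 keyway yaw -14.568611223307022 maxr 15.9
d(cm) [-1.08, 23.23, 0.41] w [0.0, -0.002, -0.586]
```

```bash
python3 -m handwheel '[{"dx":0,"dy":2,"dz":0,"wx":0,"wy":0,"wz":-0.09,"fingers":-1},{"dx":-0.3,"dy":5,"dz":0,"wx":0,"wy":0,"wz":-0.2,"fingers":-1},{"dx":-0.5,"dy":9,"dz":0,"wx":0,"wy":0,"wz":-0.32,"fingers":-1},{"dx":-0.8,"dy":13,"dz":0,"wx":0,"wy":0,"wz":-0.42,"fingers":-1},{"dx":-1,"dy":17,"dz":0,"wx":0,"wy":0,"wz":-0.53,"fingers":-1},{"dx":-1.1,"dy":20.5,"dz":0.3,"wx":0,"wy":0,"wz":-0.607,"fingers":-1},{"dx":-1.1,"dy":23.2,"dz":0.4,"wx":0,"wy":0,"wz":-0.607,"fingers":-1},{"dx":-1.1,"dy":23.2,"dz":0.4,"wx":0,"wy":0,"wz":-0.607,"fingers":-1}]' 60
python3 -c "
from h import *
snap('side','tmp.png')
held('w19.png',35.3)
plan(498,-143.4,57,27.8)"
```

```text
time: 45.9
tool_pos: [495.8, -145.8, 94.1]
orientation: [[0.887, 0.462, -0.002], [0.462, -0.887, -0.0], [-0.002, -0.001, -1.0]]
wrist_force: [0.1, 1.4, -1.3]
gripper_width: 0.563
t 46.0 pos [ 496.1 -142.9   94.3] yaw x-axis deg 27.7 z [-0.002  0.002 -1.   ] F [-0.4 -0.1 -1.7] w 0.5630641694567049 q [-0.4   0.32 -0.29  0.96  0.    0.68]
outer r 32.8 at [ 491.1 -137. ]
hole area 423 bore ctr [ 496.4 -142.6] r 11.08 keyway yaw 20.111767099654557 maxr 16.0
d(cm) [0.1, 0.19, 3.75] w [-0.002, 0.001, -0.0]
```

```bash
python3 -m handwheel '[{"dx":0.12,"dy":0.05,"dz":1,"wx":0,"wy":0,"wz":0,"fingers":-1},{"dx":0.12,"dy":0.05,"dz":2,"wx":0,"wy":0,"wz":0,"fingers":-1},{"dx":0.12,"dy":0.05,"dz":2.5,"wx":0,"wy":0,"wz":0,"fingers":-1},{"dx":0.12,"dy":0.05,"dz":2.8,"wx":0,"wy":0,"wz":0,"fingers":-1},{"dx":0.12,"dy":0.05,"dz":3,"wx":0,"wy":0,"wz":0,"fingers":-1},{"dx":0.12,"dy":0.05,"dz":3.2,"wx":0,"wy":0,"wz":0,"fingers":-1},{"dx":0.12,"dy":0.05,"dz":3.4,"wx":0,"wy":0,"wz":0,"fingers":-1},{"dx":0.12,"dy":0.05,"dz":3.6,"wx":0,"wy":0,"wz":0,"fingers":-1}]' 60
python3 -m handwheel '[{"dx":0,"dy":0,"dz":0.2,"wx":0,"wy":0,"wz":0,"fingers":-1},{"dx":0,"dy":0,"dz":0.4,"wx":0,"wy":0,"wz":0,"fingers":-1},{"dx":0,"dy":0,"dz":0.6,"wx":0,"wy":0,"wz":0,"fingers":-1},{"dx":0,"dy":0,"dz":0.8,"wx":0,"wy":0,"wz":0,"fingers":-1},{"dx":0,"dy":0,"dz":1,"wx":0,"wy":0,"wz":0,"fingers":-1},{"dx":0,"dy":0,"dz":1.2,"wx":0,"wy":0,"wz":0,"fingers":-1},{"dx":0,"dy":0,"dz":1.4,"wx":0,"wy":0,"wz":0,"fingers":-1},{"dx":0,"dy":0,"dz":1.4,"wx":0,"wy":0,"wz":0,"fingers":-1}]' 60
```

```text
time: 46.85
tool_pos: [498.7, -143.1, 59.7]
orientation: [[0.885, 0.466, 0.001], [0.466, -0.885, -0.0], [0.0, 0.0, -1.0]]
wrist_force: [0.2, 0.2, -1.6]
gripper_width: 0.568
time: 47.65
tool_pos: [497.7, -143.1, 45.1]
orientation: [[0.885, 0.466, -0.001], [0.466, -0.885, -0.0], [-0.001, -0.0, -1.0]]
wrist_force: [-4.0, -2.5, -0.6]
gripper_width: 0.564
```

```bash
python3 -m handwheel '[{"dx":0,"dy":0,"dz":0.3,"wx":0,"wy":0,"wz":0,"fingers":-1},{"dx":0,"dy":0,"dz":0.6,"wx":0,"wy":0,"wz":0,"fingers":-1},{"dx":0,"dy":0,"dz":0.9,"wx":0,"wy":0,"wz":0,"fingers":-1},{"dx":0,"dy":0,"dz":1.2,"wx":0,"wy":0,"wz":0,"fingers":-1},{"dx":0,"dy":0,"dz":1.45,"wx":0,"wy":0,"wz":0,"fingers":-1},{"dx":0,"dy":0,"dz":1.6,"wx":0,"wy":0,"wz":0,"fingers":-1},{"dx":0,"dy":0,"dz":1.75,"wx":0,"wy":0,"wz":0,"fingers":-1},{"dx":0,"dy":0,"dz":1.8,"wx":0,"wy":0,"wz":0,"fingers":-1}]' 60
python3 -m handwheel '[{"dx":0,"dy":0,"dz":0.05,"wx":0,"wy":0,"wz":0,"fingers":-1},{"dx":0,"dy":0,"dz":0.05,"wx":0,"wy":0,"wz":0,"fingers":-1},{"dx":0,"dy":0,"dz":0.1,"wx":0,"wy":0,"wz":0,"fingers":-1},{"dx":0,"dy":0,"dz":0.1,"wx":0,"wy":0,"wz":0,"fingers":-1},{"dx":0,"dy":0,"dz":0.1,"wx":0,"wy":0,"wz":0,"fingers":-1},{"dx":0,"dy":0,"dz":0.1,"wx":0,"wy":0,"wz":0,"fingers":-1},{"dx":0,"dy":0,"dz":0.1,"wx":0,"wy":0,"wz":0,"fingers":-1},{"dx":0,"dy":0,"dz":0.1,"wx":0,"wy":0,"wz":0,"fingers":-1}]' 60
```

```text
time: 48.45
tool_pos: [497.9, -143.2, 27.7]
orientation: [[0.885, 0.466, -0.001], [0.466, -0.885, -0.001], [-0.001, -0.0, -1.0]]
wrist_force: [-6.3, -1.9, 6.7]
gripper_width: 0.564
time: 49.25
tool_pos: [497.9, -143.2, 27.7]
orientation: [[0.885, 0.466, -0.001], [0.466, -0.885, -0.001], [-0.001, 0.001, -1.0]]
wrist_force: [-8.2, -2.9, 11.2]
gripper_width: 0.564
```

Seated as predicted, at TCP 27.7 with the force rising. I release, check, and go for the last feed.

```bash
python3 -m handwheel '[{"dx":0,"dy":0,"dz":0,"wx":0,"wy":0,"wz":0,"fingers":0.4},{"dx":0,"dy":0,"dz":0,"wx":0,"wy":0,"wz":0,"fingers":1},{"dx":0,"dy":0,"dz":0,"wx":0,"wy":0,"wz":0,"fingers":1},{"dx":0,"dy":0,"dz":0,"wx":0,"wy":0,"wz":0,"fingers":1},{"dx":0,"dy":0,"dz":-2,"wx":0,"wy":0,"wz":0,"fingers":1},{"dx":0,"dy":0,"dz":-5,"wx":0,"wy":0,"wz":0,"fingers":1},{"dx":0,"dy":0,"dz":-7.5,"wx":0,"wy":0,"wz":0,"fingers":1},{"dx":0,"dy":0,"dz":-9,"wx":0,"wy":0,"wz":0,"fingers":1}]' 60
python3 -c "
from h import *
snap('wrist','tmp.png');snap('wrist','tmp.png');snap('wrist','tmp.png')
o=st();snap('wrist','w20.png')
gearfit('w20.png',63,np.array([498,-143.4]),o,thr=205,rad=29)
plan(562.3,295.5,105,-7)"
```

```text
time: 50.05
tool_pos: [499.9, -143.2, 118.7]
orientation: [[0.885, 0.466, 0.003], [0.466, -0.885, -0.001], [0.003, 0.002, -1.0]]
wrist_force: [0.7, 0.0, -0.8]
gripper_width: 0.999
t 50.2 pos [ 499.7 -143.2  117.4] yaw x-axis deg 27.8 z [ 0.003 -0.001 -1.   ] F [-0.3 -0.2  0.2] w 1.0007170614644225 q [-0.4   0.31 -0.25  1.01  0.    0.68]
outer r 25.8 at [ 497.5 -142.4]
hole area 340 bore ctr [ 499.6 -145.4] r 13.49 keyway yaw -57.68047752487012 maxr 16.2
d(cm) [26.07, -35.81, 1.14] w [-0.0, -0.001, 0.607]
```

```bash
python3 -m handwheel '[{"dx":1.8,"dy":-2.5,"dz":0,"wx":0,"wy":0,"wz":0,"fingers":-1},{"dx":3.6,"dy":-5,"dz":0,"wx":0,"wy":0,"wz":0,"fingers":-1},{"dx":5.4,"dy":-7.5,"dz":0,"wx":0,"wy":0,"wz":0,"fingers":-1},{"dx":7.5,"dy":-10.3,"dz":0,"wx":0,"wy":0,"wz":0,"fingers":-1},{"dx":9.8,"dy":-13.5,"dz":0,"wx":0,"wy":0,"wz":0,"fingers":-1},{"dx":12,"dy":-16.5,"dz":0,"wx":0,"wy":0,"wz":0,"fingers":-1},{"dx":14.2,"dy":-19.5,"dz":0,"wx":0,"wy":0,"wz":0,"fingers":-1},{"dx":16,"dy":-22,"dz":0,"wx":0,"wy":0,"wz":0,"fingers":-1}]' 60
python3 -m handwheel '[{"dx":1.8,"dy":-2.5,"dz":0,"wx":0,"wy":0,"wz":0.1,"fingers":-1},{"dx":3.6,"dy":-5,"dz":0,"wx":0,"wy":0,"wz":0.2,"fingers":-1},{"dx":5.4,"dy":-7.5,"dz":0,"wx":0,"wy":0,"wz":0.3,"fingers":-1},{"dx":7.5,"dy":-10,"dz":0,"wx":0,"wy":0,"wz":0.4,"fingers":-1},{"dx":9,"dy":-12.5,"dz":0,"wx":0,"wy":0,"wz":0.5,"fingers":-1},{"dx":10.1,"dy":-13.8,"dz":0,"wx":0,"wy":0,"wz":0.607,"fingers":-1},{"dx":10.1,"dy":-13.8,"dz":0.6,"wx":0,"wy":0,"wz":0.607,"fingers":-1},{"dx":10.1,"dy":-13.8,"dz":1,"wx":0,"wy":0,"wz":0.607,"fingers":-1}]' 60
python3 -c "
from h import *
snap('side','tmp.png');snap('side','tmp.png');snap('side','tmp.png')
st();plan(562.3,295.5,6,-7)"
```

```text
time: 51.05
tool_pos: [536.3, 128.2, 114.7]
orientation: [[0.884, 0.467, -0.003], [0.467, -0.884, 0.0], [-0.002, -0.001, -1.0]]
wrist_force: [0.2, -0.6, -0.1]
gripper_width: -0.001
time: 51.85
tool_pos: [561.3, 295.0, 104.4]
orientation: [[0.993, -0.12, -0.003], [-0.12, -0.993, -0.001], [-0.002, 0.002, -1.0]]
wrist_force: [0.8, 0.1, 0.6]
gripper_width: -0.006
t 52.0 pos [561.5 294.  105.3] yaw x-axis deg -7.0 z [-0.002 -0.001 -1.   ] F [ 0.2 -0.7  0.3] w -0.0022081583717758315 q [ 0.38  0.54  0.08  1.11 -0.    2.08]
d(cm) [0.09, -0.17, 9.93] w [0.001, 0.002, -0.0]
```

```bash
python3 -m handwheel '[{"dx":0,"dy":0,"dz":2,"wx":0,"wy":0,"wz":0,"fingers":-1},{"dx":0,"dy":0,"dz":4,"wx":0,"wy":0,"wz":0,"fingers":-1},{"dx":0,"dy":0,"dz":6,"wx":0,"wy":0,"wz":0,"fingers":-1},{"dx":0,"dy":0,"dz":8,"wx":0,"wy":0,"wz":0,"fingers":-1},{"dx":0,"dy":0,"dz":9.3,"wx":0,"wy":0,"wz":0,"fingers":-1},{"dx":0,"dy":0,"dz":9.9,"wx":0,"wy":0,"wz":0,"fingers":-1},{"dx":0,"dy":0,"dz":9.9,"wx":0,"wy":0,"wz":0,"fingers":-1},{"dx":0,"dy":0,"dz":9.9,"wx":0,"wy":0,"wz":0,"fingers":-1}]' 60
python3 -m handwheel '[{"dx":0,"dy":0.6,"dz":0,"wx":0,"wy":0,"wz":0,"fingers":-1},{"dx":0,"dy":1.2,"dz":0,"wx":0,"wy":0,"wz":0,"fingers":-1},{"dx":0,"dy":1.8,"dz":0,"wx":0,"wy":0,"wz":0,"fingers":-1},{"dx":0,"dy":2.4,"dz":0,"wx":0,"wy":0,"wz":0,"fingers":-1},{"dx":0,"dy":3,"dz":0,"wx":0,"wy":0,"wz":0,"fingers":-1},{"dx":0,"dy":3.6,"dz":0,"wx":0,"wy":0,"wz":0,"fingers":-1},{"dx":0,"dy":4.2,"dz":0,"wx":0,"wy":0,"wz":0,"fingers":-1},{"dx":0,"dy":4.8,"dz":0,"wx":0,"wy":0,"wz":0,"fingers":-1}]' 60
python3 -m handwheel '[{"dx":0,"dy":0.6,"dz":0,"wx":0,"wy":0,"wz":0,"fingers":-1},{"dx":0,"dy":1.2,"dz":0,"wx":0,"wy":0,"wz":0,"fingers":-1},{"dx":0,"dy":1.8,"dz":0,"wx":0,"wy":0,"wz":0,"fingers":-1},{"dx":0,"dy":2.4,"dz":0,"wx":0,"wy":0,"wz":0,"fingers":-1},{"dx":0,"dy":3,"dz":0,"wx":0,"wy":0,"wz":0,"fingers":-1},{"dx":0,"dy":3.4,"dz":0,"wx":0,"wy":0,"wz":0,"fingers":-1},{"dx":0,"dy":3.7,"dz":0,"wx":0,"wy":0,"wz":0,"fingers":-1},{"dx":0,"dy":4,"dz":0,"wx":0,"wy":0,"wz":0,"fingers":-1}]' 60
python3 -m handwheel '[{"dx":0,"dy":0.1,"dz":0,"wx":0,"wy":0,"wz":0,"fingers":-1},{"dx":0,"dy":0.2,"dz":0,"wx":0,"wy":0,"wz":0,"fingers":-1},{"dx":0,"dy":0.3,"dz":0,"wx":0,"wy":0,"wz":0,"fingers":-1},{"dx":0,"dy":0.3,"dz":0,"wx":0,"wy":0,"wz":0,"fingers":-1},{"dx":0,"dy":0.3,"dz":0,"wx":0,"wy":0,"wz":0,"fingers":-1},{"dx":0,"dy":0.3,"dz":0,"wx":0,"wy":0,"wz":0,"fingers":-1},{"dx":0,"dy":0.3,"dz":0,"wx":0,"wy":0,"wz":0,"fingers":-1},{"dx":0,"dy":0.3,"dz":0,"wx":0,"wy":0,"wz":0,"fingers":-1}]' 60
python3 -c "
from h import *
o=st();p=np.array(o['tool_pos'])[:2]-[545,155.2];print('mag x',p@[.122,.9925],'y',p@[-.9925,.122])"
```

```text
time: 52.8
tool_pos: [563.1, 295.5, 8.5]
orientation: [[0.993, -0.122, 0.001], [-0.122, -0.993, 0.001], [0.001, -0.001, -1.0]]
wrist_force: [-0.1, -0.0, 0.2]
gripper_width: 0.0
time: 53.6
tool_pos: [557.7, 250.8, 8.7]
orientation: [[0.993, -0.12, 0.002], [-0.12, -0.993, 0.007], [0.001, -0.007, -1.0]]
wrist_force: [0.9, 8.9, 0.2]
gripper_width: 0.002
time: 54.4
tool_pos: [553.0, 211.7, 8.7]
orientation: [[0.993, -0.12, 0.003], [-0.12, -0.993, 0.009], [0.001, -0.009, -1.0]]
wrist_force: [2.1, 11.3, -2.0]
gripper_width: 0.0
time: 55.2
tool_pos: [552.9, 211.5, 8.8]
orientation: [[0.993, -0.118, 0.003], [-0.118, -0.993, 0.013], [0.001, -0.014, -1.0]]
wrist_force: [1.8, 17.1, -3.0]
gripper_width: -0.002
t 55.2 pos [552.9 211.5   8.8] yaw x-axis deg -6.8 z [ 0.003  0.013 -1.   ] F [ 1.8 17.1 -3. ] w -0.0021524851011977333 q [ 0.25  0.53 -0.21  0.82  0.01  1.94]
mag x 56.852302219145606 y -0.9553758762611807
```

```bash
python3 -m handwheel '[{"dx":0,"dy":-1,"dz":0,"wx":0,"wy":0,"wz":0,"fingers":-1},{"dx":0,"dy":-2.5,"dz":0,"wx":0,"wy":0,"wz":0,"fingers":-1},{"dx":0,"dy":-4,"dz":0,"wx":0,"wy":0,"wz":0,"fingers":-1},{"dx":0,"dy":-5.5,"dz":0,"wx":0,"wy":0,"wz":0,"fingers":-1},{"dx":0,"dy":-7,"dz":0,"wx":0,"wy":0,"wz":0,"fingers":-1},{"dx":0,"dy":-8.5,"dz":0,"wx":0,"wy":0,"wz":0,"fingers":-1},{"dx":0,"dy":-9,"dz":0,"wx":0,"wy":0,"wz":0,"fingers":-1},{"dx":0,"dy":-9,"dz":-2,"wx":0,"wy":0,"wz":0,"fingers":-1}]' 60
python3 -m handwheel '[{"dx":0,"dy":0,"dz":-2.5,"wx":0,"wy":0,"wz":0,"fingers":-1},{"dx":0,"dy":0,"dz":-5.5,"wx":0,"wy":0,"wz":0,"fingers":-1},{"dx":0,"dy":1,"dz":-7.5,"wx":0,"wy":0,"wz":0,"fingers":-1},{"dx":0,"dy":4,"dz":-8,"wx":0,"wy":0,"wz":0,"fingers":-0.5},{"dx":0,"dy":8,"dz":-8,"wx":0,"wy":0,"wz":0,"fingers":0},{"dx":0,"dy":12,"dz":-8,"wx":0,"wy":0,"wz":0,"fingers":1},{"dx":0,"dy":16,"dz":-8,"wx":0,"wy":0,"wz":0,"fingers":1},{"dx":0,"dy":20,"dz":-8,"wx":0,"wy":0,"wz":0,"fingers":1}]' 60
python3 -m handwheel '[{"dx":0,"dy":0.6,"dz":0.3,"wx":0,"wy":0,"wz":0,"fingers":1},{"dx":0,"dy":0.6,"dz":0.3,"wx":0,"wy":0,"wz":0,"fingers":1},{"dx":0,"dy":0.6,"dz":0.3,"wx":0,"wy":0,"wz":0,"fingers":1},{"dx":0,"dy":0.6,"dz":0.3,"wx":0,"wy":0,"wz":0,"fingers":1},{"dx":0,"dy":0.6,"dz":0.3,"wx":0,"wy":0,"wz":0,"fingers":1},{"dx":0,"dy":0.6,"dz":0.3,"wx":0,"wy":0,"wz":0,"fingers":1},{"dx":0,"dy":0.6,"dz":0.3,"wx":0,"wy":0,"wz":0,"fingers":1},{"dx":0,"dy":0.6,"dz":0.3,"wx":0,"wy":0,"wz":0,"fingers":1}]' 60
python3 -c "
from h import *
o=st();snap('wrist','w21.png'); gearfit('w21.png',24,[537,86],o,thr=205,rad=30)
print('well');gearfit('w21.png',24,[545,155.2],o,thr=205,rad=27)
plan(536.8,86,-12.5,-7)"
```

```text
time: 56.0
tool_pos: [559.6, 293.4, 24.9]
orientation: [[0.993, -0.121, -0.006], [-0.121, -0.993, -0.003], [-0.005, 0.004, -1.0]]
wrist_force: [0.5, -0.9, -0.7]
gripper_width: -0.002
time: 56.8
tool_pos: [537.0, 93.5, 107.6]
orientation: [[0.992, -0.122, -0.001], [-0.122, -0.992, -0.001], [-0.0, 0.001, -1.0]]
wrist_force: [1.1, -0.9, -0.5]
gripper_width: 0.846
time: 57.6
tool_pos: [537.3, 90.3, 104.6]
orientation: [[0.993, -0.121, 0.0], [-0.121, -0.993, 0.0], [0.0, -0.0, -1.0]]
wrist_force: [0.9, 0.1, -0.3]
gripper_width: 0.998
t 57.6 pos [537.3  90.3 104.6] yaw x-axis deg -7.0 z [ 0.  0. -1.] F [ 0.9  0.1 -0.3] w 0.9984707126068865 q [ 0.05  0.37 -0.2   1.    0.    1.74]
outer r 25.7 at [534.   86.8]
hole area 419 bore ctr [534.1  86.2] r 11.02 keyway yaw -42.497693442455876 maxr 15.9
well
d(cm) [0.01, 0.42, 11.71] w [-0.0, -0.0, 0.001]
```

The well is empty and the last gear is on the landing with its keyway at -42.5°. I grip it now.

```bash
python3 -m handwheel '[{"dx":-0.15,"dy":0.42,"dz":3,"wx":0,"wy":0,"wz":0,"fingers":1},{"dx":-0.15,"dy":0.42,"dz":6,"wx":0,"wy":0,"wz":0,"fingers":1},{"dx":-0.15,"dy":0.42,"dz":8,"wx":0,"wy":0,"wz":0,"fingers":1},{"dx":-0.15,"dy":0.42,"dz":10,"wx":0,"wy":0,"wz":0,"fingers":1},{"dx":-0.15,"dy":0.42,"dz":11,"wx":0,"wy":0,"wz":0,"fingers":1},{"dx":-0.15,"dy":0.42,"dz":11.7,"wx":0,"wy":0,"wz":0,"fingers":1},{"dx":-0.15,"dy":0.42,"dz":11.7,"wx":0,"wy":0,"wz":0,"fingers":0.5},{"dx":-0.15,"dy":0.42,"dz":11.7,"wx":0,"wy":0,"wz":0,"fingers":0.5}]' 60
python3 -m handwheel '[{"dx":0,"dy":0,"dz":0,"wx":0,"wy":0,"wz":0,"fingers":0.4},{"dx":0,"dy":0,"dz":0,"wx":0,"wy":0,"wz":0,"fingers":0.3},{"dx":0,"dy":0,"dz":0,"wx":0,"wy":0,"wz":0,"fingers":0.2},{"dx":0,"dy":0,"dz":0,"wx":0,"wy":0,"wz":0,"fingers":0.1},{"dx":0,"dy":0,"dz":0,"wx":0,"wy":0,"wz":0,"fingers":-0.2},{"dx":0,"dy":0,"dz":0,"wx":0,"wy":0,"wz":0,"fingers":-1},{"dx":0,"dy":0,"dz":0,"wx":0,"wy":0,"wz":0,"fingers":-1},{"dx":0,"dy":0,"dz":0,"wx":0,"wy":0,"wz":0,"fingers":-1}]' 60
python3 -m handwheel '[{"dx":0,"dy":0,"dz":-0.5,"wx":0,"wy":0,"wz":0,"fingers":-1},{"dx":0,"dy":0,"dz":-1.5,"wx":0,"wy":0,"wz":0,"fingers":-1},{"dx":0,"dy":0,"dz":-3,"wx":0,"wy":0,"wz":0,"fingers":-1},{"dx":0,"dy":0,"dz":-5,"wx":0,"wy":0,"wz":0,"fingers":-1},{"dx":0,"dy":0,"dz":-7,"wx":0,"wy":0,"wz":0,"fingers":-1},{"dx":0,"dy":0,"dz":-9,"wx":0,"wy":0,"wz":0,"fingers":-1},{"dx":0,"dy":0,"dz":-11,"wx":0,"wy":0,"wz":0,"fingers":-1},{"dx":0,"dy":0,"dz":-11.2,"wx":0,"wy":0,"wz":0,"fingers":-1}]' 60
python3 -c "
from h import *
held('w22.png')
plan(498,-143.4,96,55.7)"
```

```text
time: 58.45
tool_pos: [535.9, 86.0, -11.7]
orientation: [[0.993, -0.122, 0.001], [-0.122, -0.993, 0.0], [0.001, -0.0, -1.0]]
wrist_force: [-0.7, 0.5, -0.0]
gripper_width: 0.751
time: 59.25
tool_pos: [535.4, 86.1, -11.3]
orientation: [[0.993, -0.122, 0.001], [-0.122, -0.993, 0.0], [0.001, -0.0, -1.0]]
wrist_force: [-3.1, -0.2, 8.0]
gripper_width: 0.568
time: 60.05
tool_pos: [537.6, 86.1, 102.7]
orientation: [[0.993, -0.122, 0.006], [-0.122, -0.993, 0.0], [0.006, -0.001, -1.0]]
wrist_force: [-0.1, -0.1, -1.4]
gripper_width: 0.571
t 60.1 pos [536.9  86.  101.5] yaw x-axis deg -7.0 z [ 0.004  0.    -1.   ] F [ 0.  -0.  -2.5] w 0.5687060521979577 q [ 0.04  0.36 -0.21  0.99  0.    1.74]
outer r 25.2 at [537.7  88. ]
hole area 418 bore ctr [537.7  87.5] r 11.02 keyway yaw -43.5948484110995 maxr 15.8
d(cm) [-0.97, 23.23, 0.41] w [0.001, -0.002, -1.094]
```

```bash
python3 -m handwheel '[{"dx":0,"dy":2,"dz":0,"wx":0,"wy":0,"wz":-0.12,"fingers":-1},{"dx":-0.3,"dy":5,"dz":0,"wx":0,"wy":0,"wz":-0.26,"fingers":-1},{"dx":-0.5,"dy":9,"dz":0,"wx":0,"wy":0,"wz":-0.4,"fingers":-1},{"dx":-0.8,"dy":13,"dz":0,"wx":0,"wy":0,"wz":-0.54,"fingers":-1},{"dx":-0.9,"dy":17,"dz":0,"wx":0,"wy":0,"wz":-0.68,"fingers":-1},{"dx":-1,"dy":20.5,"dz":0.3,"wx":0,"wy":0,"wz":-0.82,"fingers":-1},{"dx":-1,"dy":23.2,"dz":0.4,"wx":0,"wy":0,"wz":-0.97,"fingers":-1},{"dx":-1,"dy":23.2,"dz":0.4,"wx":0,"wy":0,"wz":-1.113,"fingers":-1}]' 60
python3 -c "
from h import *
snap('side','tmp.png');snap('side','tmp.png')
held('w23.png',35.3)
plan(498,-143.4,57,56.8)"
```

```text
time: 60.95
tool_pos: [495.7, -146.0, 94.0]
orientation: [[0.547, 0.837, -0.002], [0.837, -0.547, -0.0], [-0.002, -0.002, -1.0]]
wrist_force: [-1.0, 0.6, -2.3]
gripper_width: 0.569
t 61.1 pos [ 496.  -142.9   94.3] yaw x-axis deg 56.6 z [-0.002  0.001 -1.   ] F [ 0.   0.8 -1.4] w 0.5662792455894501 q [-0.4   0.32 -0.29  0.96  0.    0.18]
outer r 32.6 at [ 490.9 -137.5]
hole area 418 bore ctr [ 496.1 -143. ] r 11.07 keyway yaw 19.758926160315067 maxr 16.0
d(cm) [0.02, 0.21, 3.75] w [-0.002, 0.0, -0.003]
```

```bash
python3 -m handwheel '[{"dx":0.05,"dy":0.12,"dz":1,"wx":0,"wy":0,"wz":0,"fingers":-1},{"dx":0.05,"dy":0.12,"dz":2,"wx":0,"wy":0,"wz":0,"fingers":-1},{"dx":0.05,"dy":0.12,"dz":2.5,"wx":0,"wy":0,"wz":0,"fingers":-1},{"dx":0.05,"dy":0.12,"dz":2.8,"wx":0,"wy":0,"wz":0,"fingers":-1},{"dx":0.05,"dy":0.12,"dz":3,"wx":0,"wy":0,"wz":0,"fingers":-1},{"dx":0.05,"dy":0.12,"dz":3.2,"wx":0,"wy":0,"wz":0,"fingers":-1},{"dx":0.05,"dy":0.12,"dz":3.4,"wx":0,"wy":0,"wz":0,"fingers":-1},{"dx":0.05,"dy":0.12,"dz":3.6,"wx":0,"wy":0,"wz":0,"fingers":-1}]' 60
python3 -m handwheel '[{"dx":0,"dy":0,"dz":0.2,"wx":0,"wy":0,"wz":0,"fingers":-1},{"dx":0,"dy":0,"dz":0.4,"wx":0,"wy":0,"wz":0,"fingers":-1},{"dx":0,"dy":0,"dz":0.6,"wx":0,"wy":0,"wz":0,"fingers":-1},{"dx":0,"dy":0,"dz":0.8,"wx":0,"wy":0,"wz":0,"fingers":-1},{"dx":0,"dy":0,"dz":1,"wx":0,"wy":0,"wz":0,"fingers":-1},{"dx":0,"dy":0,"dz":1.2,"wx":0,"wy":0,"wz":0,"fingers":-1},{"dx":0,"dy":0,"dz":1.4,"wx":0,"wy":0,"wz":0,"fingers":-1},{"dx":0,"dy":0,"dz":1.4,"wx":0,"wy":0,"wz":0,"fingers":-1}]' 60
```

```text
time: 61.95
tool_pos: [498.6, -143.4, 59.7]
orientation: [[0.548, 0.837, 0.001], [0.837, -0.548, -0.0], [0.0, 0.001, -1.0]]
wrist_force: [0.1, -1.0, -1.3]
gripper_width: 0.563
time: 62.75
tool_pos: [498.0, -143.3, 45.2]
orientation: [[0.548, 0.837, -0.001], [0.837, -0.548, 0.0], [-0.0, -0.001, -1.0]]
wrist_force: [-1.4, -0.9, -2.7]
gripper_width: 0.567
```

```bash
python3 -m handwheel '[{"dx":0,"dy":0,"dz":0.15,"wx":0,"wy":0,"wz":0,"fingers":-1},{"dx":0,"dy":0,"dz":0.3,"wx":0,"wy":0,"wz":0,"fingers":-1},{"dx":0,"dy":0,"dz":0.45,"wx":0,"wy":0,"wz":0,"fingers":-1},{"dx":0,"dy":0,"dz":0.6,"wx":0,"wy":0,"wz":0,"fingers":-1},{"dx":0,"dy":0,"dz":0.7,"wx":0,"wy":0,"wz":0,"fingers":-1},{"dx":0,"dy":0,"dz":0.8,"wx":0,"wy":0,"wz":0,"fingers":-1},{"dx":0,"dy":0,"dz":0.85,"wx":0,"wy":0,"wz":0,"fingers":-1},{"dx":0,"dy":0,"dz":0.9,"wx":0,"wy":0,"wz":0,"fingers":-1}]' 60
python3 -m handwheel '[{"dx":0,"dy":0,"dz":0,"wx":0,"wy":0,"wz":0,"fingers":0.4},{"dx":0,"dy":0,"dz":0,"wx":0,"wy":0,"wz":0,"fingers":1},{"dx":0,"dy":0,"dz":0,"wx":0,"wy":0,"wz":0,"fingers":1},{"dx":0,"dy":0,"dz":0,"wx":0,"wy":0,"wz":0,"fingers":1},{"dx":0,"dy":0,"dz":-2,"wx":0,"wy":0,"wz":0,"fingers":1},{"dx":0,"dy":0,"dz":-4.5,"wx":0,"wy":0,"wz":0,"fingers":1},{"dx":0,"dy":0,"dz":-6.5,"wx":0,"wy":0,"wz":0,"fingers":1},{"dx":0,"dy":0,"dz":-8,"wx":0,"wy":0,"wz":0,"fingers":1}]' 60
python3 -c "
from h import *
snap('wrist','tmp.png');snap('wrist','tmp.png');snap('wrist','tmp.png')
o=st();snap('wrist','w24.png')
for z in (73,83):gearfit('w24.png',z,np.array([498,-143.4]),o,thr=205,rad=29)
plan(424,-4.5,100,20.4)"
```

```text
time: 63.55
tool_pos: [498.2, -143.3, 37.7]
orientation: [[0.548, 0.837, 0.0], [0.837, -0.548, -0.0], [-0.0, 0.0, -1.0]]
wrist_force: [-7.3, 0.9, 14.1]
gripper_width: 0.565
time: 64.35
tool_pos: [499.3, -143.5, 118.0]
orientation: [[0.548, 0.837, 0.002], [0.837, -0.548, -0.0], [0.001, 0.002, -1.0]]
wrist_force: [-0.1, -0.3, -0.7]
gripper_width: 0.998
t 64.5 pos [ 499.6 -143.7  117.4] yaw x-axis deg 56.8 z [ 0.003 -0.001 -1.   ] F [ 0.6 -0.3 -0.4] w 1.0009797875513964 q [-0.4   0.31 -0.25  1.01  0.    0.18]
outer r 26.8 at [ 496.4 -142.8]
hole area 246 bore ctr [ 498.4 -143.8] r 11.53 keyway yaw 23.475462196665447 maxr 15.7
outer r 25.4 at [ 493.5 -140.7]
hole area 224 bore ctr [ 495.3 -141.8] r 10.99 keyway yaw 23.567007444971903 maxr 14.9
d(cm) [7.52, -13.85, 1.63] w [0.0, -0.001, 0.635]
```

```bash
python3 -m handwheel '[{"dx":0.8,"dy":-1.5,"dz":0,"wx":0,"wy":0,"wz":0.1,"fingers":1},{"dx":1.8,"dy":-3.5,"dz":0,"wx":0,"wy":0,"wz":0.2,"fingers":1},{"dx":3,"dy":-6,"dz":0,"wx":0,"wy":0,"wz":0.3,"fingers":1},{"dx":4.5,"dy":-8.5,"dz":0,"wx":0,"wy":0,"wz":0.4,"fingers":1},{"dx":6,"dy":-11,"dz":0,"wx":0,"wy":0,"wz":0.5,"fingers":1},{"dx":7,"dy":-13,"dz":0.5,"wx":0,"wy":0,"wz":0.6,"fingers":1},{"dx":7.5,"dy":-13.8,"dz":1,"wx":0,"wy":0,"wz":0.635,"fingers":1},{"dx":7.5,"dy":-13.8,"dz":1,"wx":0,"wy":0,"wz":0.635,"fingers":1}]' 60
python3 -c "
from h import *
snap('side','tmp.png');snap('side','s5.png')
o=st();snap('wrist','w25.png')
gearfit('w25.png',18,[424,-4.5],o,thr=165,rad=40)
c=cv2.imread('pics/w25.png');cv2.imwrite('pics/w25v.png',c)"
```

```text
time: 65.35
tool_pos: [421.5, -3.6, 104.8]
orientation: [[0.937, 0.351, -0.004], [0.351, -0.937, 0.001], [-0.003, -0.002, -1.0]]
wrist_force: [-0.3, -0.1, 0.8]
gripper_width: 0.997
t 65.45 pos [423.6  -5.  105.9] yaw x-axis deg 20.5 z [-0.001  0.    -1.   ] F [ 0.  -0.  -0.7] w 0.9962787789952718 q [-0.16  0.14 -0.51  0.93 -0.    1.05]
```

View pics/w25v.png

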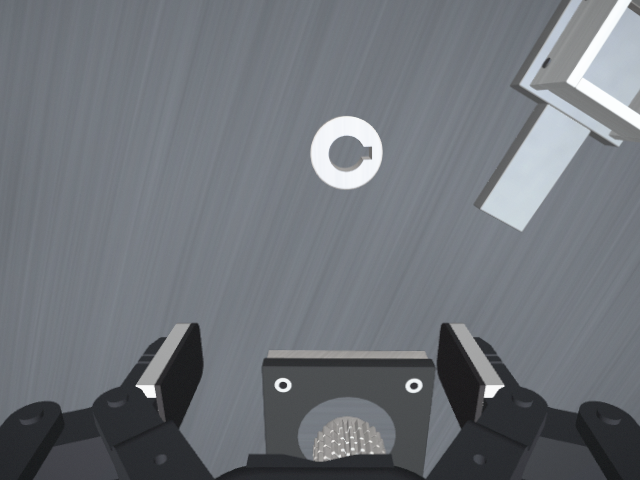

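The collar has been knocked aside. It now stands at pixel (346,152) with its keyway on the right, clear of the empty magazine's tongue at (500,220).

```bash
python3 -c "
from h import *
o=st()
c=pix2z('wrist',[[346,152]],18,o)[0,:2];print(c)
gearfit('w25.png',18,c,o,thr=165,rad=33)
plan(c[0],c[1],70,20.4)"
```

```text
t 65.5 pos [424.1  -5.3 106.2] yaw x-axis deg 20.4 z [-0. -0. -1.] F [-1.  -0.5  0.4] w 0.9984305758153909 q [-0.16  0.14 -0.5   0.93 -0.    1.05]
[420.6512186   51.26292045]
outer r 22.2 at [421.   50.7]
hole area 400 bore ctr [421.   50.7] r 10.78 keyway yaw 21.91533323250866 maxr 15.9
d(cm) [1.65, -5.42, 3.62] w [-0.0, 0.0, 0.0]
```

```bash
python3 -m handwheel '[{"dx":0.5,"dy":-1.5,"dz":0,"wx":0,"wy":0,"wz":0,"fingers":1},{"dx":1,"dy":-3.5,"dz":0,"wx":0,"wy":0,"wz":0,"fingers":1},{"dx":1.6,"dy":-5.4,"dz":1,"wx":0,"wy":0,"wz":0,"fingers":1},{"dx":1.6,"dy":-5.4,"dz":3,"wx":0,"wy":0,"wz":0,"fingers":1},{"dx":1.6,"dy":-5.4,"dz":5,"wx":0,"wy":0,"wz":0,"fingers":1},{"dx":1.6,"dy":-5.4,"dz":7,"wx":0,"wy":0,"wz":0,"fingers":1},{"dx":1.6,"dy":-5.4,"dz":9,"wx":0,"wy":0,"wz":0,"fingers":1},{"dx":1.6,"dy":-5.4,"dz":9,"wx":0,"wy":0,"wz":0,"fingers":1}]' 60
python3 -c "
from h import *
snap('wrist','tmp.png');snap('wrist','w26.png')
o=st();plan(420.4,50.8,-22,20.4)"
```

```text
time: 66.3
tool_pos: [418.5, 50.7, 14.6]
orientation: [[0.938, 0.348, -0.004], [0.348, -0.938, 0.0], [-0.004, -0.002, -1.0]]
wrist_force: [-0.9, 0.2, -0.5]
gripper_width: 1.002
t 66.4 pos [420.4  50.8  16.7] yaw x-axis deg 20.4 z [-0.001  0.    -1.   ] F [ 0.   0.3 -0. ] w 0.9993920836680352 q [-0.03  0.24 -0.64  0.68  0.    1.19]
d(cm) [0.0, 0.0, 3.87] w [-0.0, 0.001, -0.001]
```

```bash
python3 -m handwheel '[{"dx":0,"dy":0,"dz":1,"wx":0,"wy":0,"wz":0,"fingers":1},{"dx":0,"dy":0,"dz":2,"wx":0,"wy":0,"wz":0,"fingers":1},{"dx":0,"dy":0,"dz":3,"wx":0,"wy":0,"wz":0,"fingers":1},{"dx":0,"dy":0,"dz":3.8,"wx":0,"wy":0,"wz":0,"fingers":1},{"dx":0,"dy":0,"dz":3.9,"wx":0,"wy":0,"wz":0,"fingers":1},{"dx":0,"dy":0,"dz":3.9,"wx":0,"wy":0,"wz":0,"fingers":0.5},{"dx":0,"dy":0,"dz":3.9,"wx":0,"wy":0,"wz":0,"fingers":0.3},{"dx":0,"dy":0,"dz":3.9,"wx":0,"wy":0,"wz":0,"fingers":0.2}]' 70
python3 -m handwheel '[{"dx":0,"dy":0,"dz":0,"wx":0,"wy":0,"wz":0,"fingers":0.1},{"dx":0,"dy":0,"dz":0,"wx":0,"wy":0,"wz":0,"fingers":0},{"dx":0,"dy":0,"dz":0,"wx":0,"wy":0,"wz":0,"fingers":-0.1},{"dx":0,"dy":0,"dz":0,"wx":0,"wy":0,"wz":0,"fingers":-0.3},{"dx":0,"dy":0,"dz":0,"wx":0,"wy":0,"wz":0,"fingers":-1},{"dx":0,"dy":0,"dz":0,"wx":0,"wy":0,"wz":0,"fingers":-1},{"dx":0,"dy":0,"dz":0,"wx":0,"wy":0,"wz":0,"fingers":-1},{"dx":0,"dy":0,"dz":0,"wx":0,"wy":0,"wz":0,"fingers":-1}]' 70
python3 -m handwheel '[{"dx":0,"dy":0,"dz":-0.5,"wx":0,"wy":0,"wz":0,"fingers":-1},{"dx":0,"dy":0,"dz":-1.5,"wx":0,"wy":0,"wz":0,"fingers":-1},{"dx":0,"dy":0,"dz":-3,"wx":0,"wy":0,"wz":0,"fingers":-1},{"dx":0,"dy":0,"dz":-5,"wx":0,"wy":0,"wz":0,"fingers":-1},{"dx":0,"dy":0,"dz":-7,"wx":0,"wy":0,"wz":0,"fingers":-1},{"dx":0,"dy":0,"dz":-9,"wx":0,"wy":0,"wz":0,"fingers":-1},{"dx":0,"dy":0,"dz":-11.5,"wx":0,"wy":0,"wz":0,"fingers":-1},{"dx":0,"dy":0,"dz":-12.5,"wx":0,"wy":0,"wz":0,"fingers":-1}]' 70
python3 -c "
from h import *
snap('wrist','tmp.png');snap('wrist','tmp.png')
held('w27.png',40,165)
plan(498,-143.3,105,20.4)"
```

```text
time: 67.2
tool_pos: [420.6, 51.3, -22.1]
orientation: [[0.937, 0.349, 0.001], [0.349, -0.937, 0.0], [0.001, 0.0, -1.0]]
wrist_force: [-0.1, 0.0, 0.2]
gripper_width: 0.603
time: 68.0
tool_pos: [420.5, 51.2, -21.5]
orientation: [[0.937, 0.349, 0.001], [0.349, -0.937, -0.0], [0.001, 0.0, -1.0]]
wrist_force: [-2.9, -0.1, 8.9]
gripper_width: 0.486
time: 68.8
tool_pos: [421.7, 51.2, 105.1]
orientation: [[0.937, 0.348, 0.004], [0.348, -0.937, -0.0], [0.004, 0.001, -1.0]]
wrist_force: [0.7, -0.0, -1.9]
gripper_width: 0.483
t 68.95 pos [420.7  51.2 102.9] yaw x-axis deg 20.4 z [ 0.002  0.    -1.   ] F [ 0.8  0.8 -1.2] w 0.4799457884543385 q [-0.03  0.14 -0.51  0.92  0.    1.19]
outer r 22.0 at [420.8  52.3]
hole area 408 bore ctr [421.   51.6] r 10.89 keyway yaw 22.712811545263083 maxr 15.9
d(cm) [0.54, 20.96, -0.3] w [-0.0, 0.0, -0.0]
```

```bash
python3 -m handwheel '[{"dx":0,"dy":2,"dz":0,"wx":0,"wy":0,"wz":0,"fingers":-1},{"dx":0.1,"dy":5,"dz":0,"wx":0,"wy":0,"wz":0.01,"fingers":-1},{"dx":0.2,"dy":8.5,"dz":0,"wx":0,"wy":0,"wz":0.02,"fingers":-1},{"dx":0.3,"dy":12,"dz":0,"wx":0,"wy":0,"wz":0.03,"fingers":-1},{"dx":0.4,"dy":15.5,"dz":0,"wx":0,"wy":0,"wz":0.045,"fingers":-1},{"dx":0.54,"dy":18.5,"dz":0,"wx":0,"wy":0,"wz":0.045,"fingers":-1},{"dx":0.54,"dy":21,"dz":0,"wx":0,"wy":0,"wz":0.045,"fingers":-1},{"dx":0.54,"dy":21,"dz":0,"wx":0,"wy":0,"wz":0.045,"fingers":-1}]' 70
python3 -c "
from h import *
snap('side','tmp.png');snap('side','tmp.png');snap('side','tmp.png')
held('w28.png',39.5,165)
plan(498,-143.4,71,17.8)"
```

```text
time: 69.8
tool_pos: [498.9, -146.4, 100.9]
orientation: [[0.953, 0.303, -0.001], [0.303, -0.953, -0.0], [-0.001, 0.0, -1.0]]
wrist_force: [-0.5, 0.4, -1.2]
gripper_width: 0.486
t 70.0 pos [ 497.1 -142.5  101.5] yaw x-axis deg 17.9 z [-0.003  0.001 -1.   ] F [-0.1  0.  -1.1] w 0.4852495692021383 q [-0.4   0.32 -0.28  0.97  0.    0.86]
outer r 22.9 at [ 497.7 -140.9]
hole area 405 bore ctr [ 497.6 -142.4] r 10.89 keyway yaw 22.811664077761364 maxr 15.9
d(cm) [0.04, 0.11, 3.08] w [-0.002, 0.001, 0.001]
```

The keyway now reads 22.8° although the tool turned by -2.6°, so the collar may have slipped in the grip. I measure once more before going down.

```bash
python3 -c "
from h import *
held('w29.png',39.5,165)
o=sensors.get_obs()
for z in (30,44): gearfit('w29.png',o['tool_pos'][2]+z,np.array(o['tool_pos'][:2]),o,thr=165,rad=29)
plan(498,-143.4,71,15.3)"
```

```text
t 70.1 pos [ 497.6 -142.5  102.1] yaw x-axis deg 17.9 z [-0.001  0.001 -1.   ] F [ 0.6  0.3 -0.9] w 0.4880801633761256 q [-0.4   0.32 -0.28  0.97  0.    0.86]
outer r 22.8 at [ 498. -141.]
hole area 406 bore ctr [ 498.1 -142.4] r 10.89 keyway yaw 21.853736065173145 maxr 15.8
outer r 24.5 at [ 500.1 -146.6]
hole area 468 bore ctr [ 500.1 -148.1] r 11.69 keyway yaw 21.59286664377951 maxr 17.0
outer r 22.0 at [ 497.5 -138.5]
hole area 379 bore ctr [ 497.4 -139.8] r 10.52 keyway yaw 21.620223296988343 maxr 15.3
d(cm) [-0.0, 0.08, 3.13] w [-0.001, 0.001, 0.045]
```

View pics/w29.png

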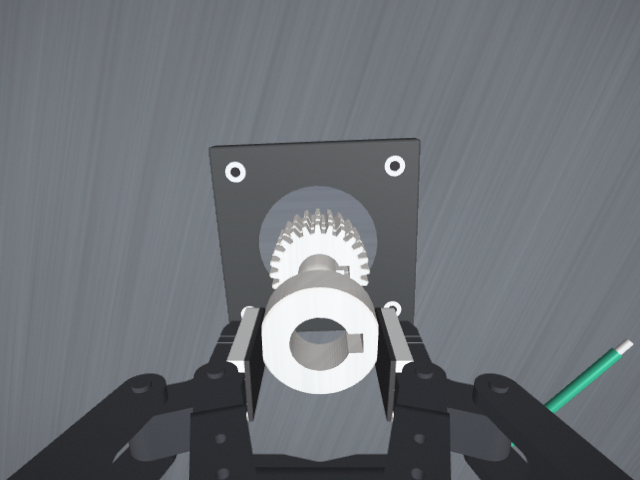

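The picture shows four gears stacked with the key at (345,270), and the collar at (320,340) with its keyway on the right at (355,343). I turn it a small -1.7° and go down.

```bash
python3 -m handwheel '[{"dx":0,"dy":0.08,"dz":0.8,"wx":0,"wy":0,"wz":0.03,"fingers":-1},{"dx":0,"dy":0.08,"dz":1.6,"wx":0,"wy":0,"wz":0.03,"fingers":-1},{"dx":0,"dy":0.08,"dz":2.2,"wx":0,"wy":0,"wz":0.03,"fingers":-1},{"dx":0,"dy":0.08,"dz":2.7,"wx":0,"wy":0,"wz":0.03,"fingers":-1},{"dx":0,"dy":0.08,"dz":3.1,"wx":0,"wy":0,"wz":0.03,"fingers":-1},{"dx":0,"dy":0.08,"dz":3.5,"wx":0,"wy":0,"wz":0.03,"fingers":-1},{"dx":0,"dy":0.08,"dz":3.8,"wx":0,"wy":0,"wz":0.03,"fingers":-1},{"dx":0,"dy":0.08,"dz":4,"wx":0,"wy":0,"wz":0.03,"fingers":-1}]' 70
python3 -m handwheel '[{"dx":0,"dy":0,"dz":0.2,"wx":0,"wy":0,"wz":0,"fingers":-1},{"dx":0,"dy":0,"dz":0.4,"wx":0,"wy":0,"wz":0,"fingers":-1},{"dx":0,"dy":0,"dz":0.6,"wx":0,"wy":0,"wz":0,"fingers":-1},{"dx":0,"dy":0,"dz":0.7,"wx":0,"wy":0,"wz":0,"fingers":-1},{"dx":0,"dy":0,"dz":0.8,"wx":0,"wy":0,"wz":0,"fingers":-1},{"dx":0,"dy":0,"dz":0.9,"wx":0,"wy":0,"wz":0,"fingers":-1},{"dx":0,"dy":0,"dz":0.9,"wx":0,"wy":0,"wz":0,"fingers":-1},{"dx":0,"dy":0,"dz":0.9,"wx":0,"wy":0,"wz":0,"fingers":-1}]' 70
```

```text
time: 70.95
tool_pos: [498.7, -144.5, 62.3]
orientation: [[0.961, 0.277, -0.0], [0.277, -0.961, 0.0], [-0.0, -0.0, -1.0]]
wrist_force: [0.3, 0.4, -1.2]
gripper_width: 0.486
time: 71.75
tool_pos: [497.8, -144.1, 53.2]
orientation: [[0.961, 0.277, -0.002], [0.277, -0.961, 0.001], [-0.001, -0.001, -1.0]]
wrist_force: [-5.8, 1.2, -0.2]
gripper_width: 0.482
```

```bash
python3 -m handwheel '[{"dx":0,"dy":0,"dz":0.05,"wx":0,"wy":0,"wz":0,"fingers":-1},{"dx":0,"dy":0,"dz":0.1,"wx":0,"wy":0,"wz":0,"fingers":-1},{"dx":0,"dy":0,"dz":0.15,"wx":0,"wy":0,"wz":0,"fingers":-1},{"dx":0,"dy":0,"dz":0.2,"wx":0,"wy":0,"wz":0,"fingers":-1},{"dx":0,"dy":0,"dz":0.25,"wx":0,"wy":0,"wz":0,"fingers":-1},{"dx":0,"dy":0,"dz":0.3,"wx":0,"wy":0,"wz":0,"fingers":-1},{"dx":0,"dy":0,"dz":0.3,"wx":0,"wy":0,"wz":0,"fingers":-1},{"dx":0,"dy":0,"dz":0.3,"wx":0,"wy":0,"wz":0,"fingers":-1}]' 70
```

```text
time: 72.55
tool_pos: [497.8, -144.1, 51.4]
orientation: [[0.961, 0.277, -0.001], [0.277, -0.961, 0.0], [-0.001, -0.001, -1.0]]
wrist_force: [-8.2, 3.2, 10.6]
gripper_width: 0.487
```

Seated at 51.4, where 51.5 was predicted, with the force up to 10.6 N. I release, retreat and check.

```bash
python3 -m handwheel '[{"dx":0,"dy":0,"dz":0,"wx":0,"wy":0,"wz":0,"fingers":0.2},{"dx":0,"dy":0,"dz":0,"wx":0,"wy":0,"wz":0,"fingers":1},{"dx":0,"dy":0,"dz":0,"wx":0,"wy":0,"wz":0,"fingers":1},{"dx":0,"dy":0,"dz":0,"wx":0,"wy":0,"wz":0,"fingers":1},{"dx":0,"dy":0,"dz":-2,"wx":0,"wy":0,"wz":0,"fingers":1},{"dx":0,"dy":0,"dz":-4.5,"wx":0,"wy":0,"wz":0,"fingers":1},{"dx":0,"dy":0,"dz":-7,"wx":0,"wy":0,"wz":0,"fingers":1},{"dx":0,"dy":0,"dz":-9,"wx":0,"wy":0,"wz":0,"fingers":1}]' 70
python3 -m handwheel '[{"dx":0,"dy":-2,"dz":0,"wx":0,"wy":0,"wz":0,"fingers":1},{"dx":0,"dy":-4,"dz":0,"wx":0,"wy":0,"wz":0,"fingers":1},{"dx":0,"dy":-6,"dz":0,"wx":0,"wy":0,"wz":0,"fingers":1},{"dx":0,"dy":-7,"dz":0,"wx":0,"wy":0,"wz":0,"fingers":1},{"dx":0,"dy":-7,"dz":0,"wx":0,"wy":0,"wz":0,"fingers":1},{"dx":0,"dy":-7,"dz":0,"wx":0,"wy":0,"wz":0,"fingers":1},{"dx":0,"dy":-7,"dz":0,"wx":0,"wy":0,"wz":0,"fingers":1},{"dx":0,"dy":-7,"dz":0,"wx":0,"wy":0,"wz":0,"fingers":1}]' 70
python3 -c "
from h import *
o=st();a,_=snap('wrist','w30.png');s,_=snap('side','s6.png');
for z in (89,91,95): gearfit('w30.png',z,np.array([498,-143.4]),o,thr=165,rad=26)
u,v=proj('wrist',[[498,-143.4,70]],o)[0].astype(int);print(u,v)
out=np.zeros((600,800,3),np.uint8)
A=cv2.resize(a[max(0,v-80):min(480,v+80),u-80:u+80],None,fx=2.5,fy=2.5,interpolation=cv2.INTER_CUBIC);out[:A.shape[0],:400]=A
out[:600,400:]=cv2.resize(s[150:450,250:450],None,fx=2,fy=2)
cv2.imwrite('pics/c3.png',out[:,:,::-1])"
```

```text
time: 73.35
tool_pos: [499.5, -144.8, 142.1]
orientation: [[0.961, 0.277, 0.002], [0.277, -0.961, -0.001], [0.002, 0.001, -1.0]]
wrist_force: [-0.0, -0.2, 0.1]
gripper_width: 1.0
time: 74.15
tool_pos: [479.6, -77.9, 140.6]
orientation: [[0.961, 0.276, 0.0], [0.276, -0.961, -0.0], [0.0, 0.0, -1.0]]
wrist_force: [0.4, -0.6, -0.7]
gripper_width: 0.999
t 74.15 pos [479.6 -77.9 140.6] yaw x-axis deg 16.0 z [ 0. -0. -1.] F [ 0.4 -0.6 -0.7] w 0.9986228049521959 q [-0.29  0.23 -0.3   1.05 -0.    1.  ]
outer r 25.8 at [ 497.  -141.5]
outer r 25.2 at [ 496.9 -140.5]
outer r 24.2 at [ 496.3 -138.5]
318 343
```

View pics/c3.png

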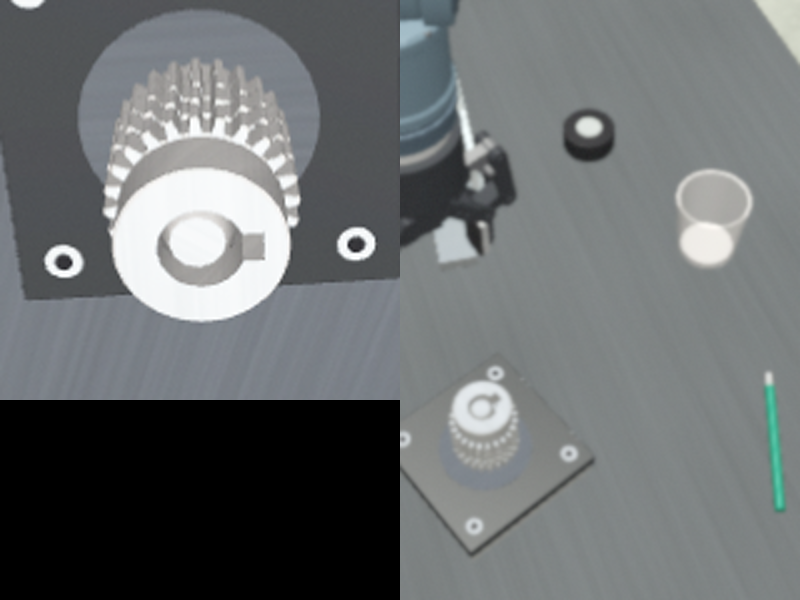

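The pictures show the collar flat on the four gears, with its keyway on the key side and the mandrel end just below its rim, as 89 against 91 mm should look. The cup, stop ring and marker look as they did at the start. The gripper is clear.

```bash
python3 -c "
from h import *
print(bot.sign_off())"
```

```text
the job is handed in; nothing more can be done
None
```

I lifted the collar off and set it on the bench. I then put the landing gear and the three gears fed from the magazine on the key, and fitted the collar back on top. The job was handed in at about 74 s, with the gripper open and clear.

**Seating:**
- All four gears and the collar stopped within about 0.1 mm of their predicted heights, with the contact force rising.
- Gears 1 to 3 measured the right size at their expected top heights.
- The last gear's camera radius read a little large (26.8 mm), so there I relied on the stop height.
- The final code fit of the collar's rim mixed in the gears below and was no use. The last pictures show the collar flat, with the mandrel end just below its rim.

**Magazine and bystanders:** the well was empty after the third feed. The cup, stop ring and marker looked unmoved in the last side view, judged by eye only.

**Irregularities:**
- **First grasp:** it closed on the mandrel above the collar, because the pad tips sit about 30 mm behind the reported TCP. I opened and regripped lower.
- **Setting the collar down:** the first time, on the bench, contact reached about 37 N, just under the 40 N limit. It was probably the fingertips that touched.
- **Collar on the bench:** it was knocked about 5 cm aside while standing there, so I measured it again and picked it up from its new place.
- **Collar keyway:** readings in the grip varied by 1 to 2° before fitting. I corrected by -1.7° and it went over the key without axial force.

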